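Load the leaning paint-bottle holder

ROBOT

A 6-joint arm with a two-finger parallel gripper is mounted at the origin on the work surface. World frame = base frame: x ahead of the robot, y to its left, z up, the work surface at z = 0. Lengths are in m, angles in rad, forces in N, time in s.
With the tool pointing down it reaches from about 0.3 to 0.775 m from the base axis. Payload 14.6 kg.
Tool frame: the origin (TCP) lies midway between the tips of the shut fingers; the grasp point (between the pads) lies 19 mm behind it; z points along the fingers, y is the direction in which the jaws open and shut (so a half turn about z gives the same grasp; the last joint's range is limited). The gripper opens to 94 mm and grips with 3 to 60 N. Pads are 16 mm wide; open, the fingers measure 119 mm over their backs; the gripper's body (75 mm by 177 mm) begins 78 mm behind the grasp point.
Start: joints at [-1.311, 0.3, 1.521, -0, 1.321, -0.067], TCP at [0.177, -0.521, 0.205] pointing down, gripper open.
Joint ranges: [-3.03, 3.03], [-0.79, 2.21], [0.23, 2.52], [-1.04, 4.18], [0, 3.07], [-2.55, 2.55]. Speed limits (rad/s): [2.22, 2.22, 2.57, 3.14, 3.14, 3.14].

INTERFACE

Orientations are given as a rotation vector (axis times angle).
In Python, from cell import read_state, capture, camera_params, job_done gives the robot as it stands. The module is installed in compiled form; this text tells all that it offers.
- The arm moves only by the tool send_rows, never from a script. Its argument "steps" is a list of rows, each an object of numbers: "x", "y", "z": the shift along the tool's x, y, z in m; "ax", "ay", "az": the turn, a rotation vector about the tool's x, y, z in degrees; "grip": the opening, from 0 (shut) to 1 (fully open). In form: [{"x": .., "y": .., "z": .., "ax": .., "ay": .., "az": .., "grip": ..}, ...]. A call has 1 to 12 rows; each row shifts and turns the commanded pose from where the row before left it, along the tool's axes as they then stand; what a row does not reach is not made up. A row lasts 1/12 s, in which the tool goes at most 41.7 mm and 7.16 degrees, less where a joint would pass 70% of its speed; a pose out of reach is approached as far as the arm can. A call is refused whole if a number of a shift passes 0.0417 or a number of a turn 7.16, either way. A call with a gripper value outside its range is refused whole. The fingers move at their own pace and stop on an object; "squeeze" is the grip in N (left out, the last holds). Time passes only in rows, so rows that do not move let the fingers close. It gives the time, the measured TCP pose, the force and the opening at its end, in the units of the state.
- read_state(): the state, without advancing time (a new reading comes with each control period).
- capture(name): name is "side" or "top"; returns (picture, depth): 400x640x3 uint8, blue, green, red; 400x640 float32, m along the optical axis (not along the pixel's ray), 0 where there is no reading.
- camera_params(name): a dict with "fx", "fy", "cx", "cy" (pixels), "world_from_camera" (4x4, takes a point from camera to world coordinates). Camera axes: x right, y down, z forward; pixel columns grow to the right and rows downward; lengths in m; the calibration is good to about 2 mm. A picture is of the moment at which its call begins. camera_params takes no time and is no camera call.
- job_done(): hands the job in, once; it reports no verdict.
The state is a dict: "t": time; "qpos": joint angles; "dq": joint speeds; "joint_torque": joint torques, N m; "tool_pos": TCP position; "tool_rot": TCP orientation; "ft_force": force on the tool from outside, world axes, zero at the start; "torque": the same for the moment, N m; "opening": finger opening in m.
Only numpy, scipy, OpenCV 4.12 (cv2) and the standard library are available. Lean on these libraries where they do the work, as an engineer would, in place of code of your own. Each camera call takes 0.05 s, during which the arm holds its last target. There are 200 camera calls.

TASK

Put the three paint bottles one at a time, cap outwards, into the leaning holder, each in a socket that fits it: the two wide bottles in the wide sockets and the slim one in the narrow socket. The supports inside the sockets are set to different, unknown depths, so lower each bottle gently until you feel it rest on its support before you let go: do not let a bottle fall, knock one over or ram it. Leave everything else on the bench where it is.

Things in the scene. Friction and masses are not known exactly. Their poses are not given: they have to be found in the camera images.
- bottle_1: upright filled paint bottle, white plastic with a grey screw cap, the wide size: cylinder 44 mm across from its underside to 112 mm up, a short shoulder, cap 27 mm across, 140 mm tall in all; about 0.14 to 0.28 kg. Origin at the centre of its underside, z up through the cap. Stands loose on the bench at the start
- bottle_2: upright filled paint bottle, white plastic with a grey screw cap, the wide size: cylinder 44 mm across from its underside to 112 mm up, a short shoulder, cap 27 mm across, 140 mm tall in all; about 0.14 to 0.28 kg. Origin at the centre of its underside, z up through the cap. Stands loose on the bench at the start. Same as bottle_1; they may be exchanged
- bottle_3: like the other two but the slim size: cylinder 32 mm across from its underside to 112 mm up, cap 27 mm across, 140 mm tall; about 0.08 to 0.17 kg. Origin at the centre of its underside, z up through the cap. Stands loose on the bench at the start
- socket_wide_a: leaning aluminium socket block (76 x 76 mm face, 78 mm long) of the bottle holder, the one with a wide round bore, 47 mm across, mouth chamfered 4 mm. Origin at the centre of the bore's mouth, about 105 mm above the bench; z out of the bore along its axis, 30 degrees from vertical, leaning towards the robot's side; y along the row. Inside is a black support disc: see holder
- socket_wide_b: leaning aluminium socket block (76 x 76 mm face, 78 mm long) of the bottle holder, the one with a wide round bore, 47 mm across, mouth chamfered 4 mm. Origin at the centre of the bore's mouth, about 105 mm above the bench; z out of the bore along its axis, 30 degrees from vertical, leaning towards the robot's side; y along the row. Inside is a black support disc: see holder
- socket_slim: leaning aluminium socket block (76 x 76 mm face, 78 mm long) of the bottle holder, the one with the only narrow round bore, 35 mm across, mouth chamfered 4 mm. Origin at the centre of the bore's mouth, about 105 mm above the bench; z out of the bore along its axis, 30 degrees from vertical, leaning towards the robot's side; y along the row. Inside is a black support disc: see holder
- holder: the holder's base plate, fixed, 150 x 300 x 12 mm; origin under its centre, y along the row of three sockets, 92 mm apart, in any order. In each socket a firm black disc, on which the bottle's underside rests, is set somewhere 35 to 65 mm below the mouth along the axis, different in each and not measured: feel for it (about 5 N is plenty)
- paint_jar: bystander: glass jar with a white lid, 56 mm across, 60 mm tall, origin under its centre
- tape_roll: bystander: roll of masking tape lying flat, 90 mm across, 25 mm tall, origin under its centre
- mixing_cup: bystander: open steel cup 70 mm across, 80 mm tall, origin under its centre
- thinner_can: bystander: steel can 70 mm across, 110 mm tall, origin under its centre
- spanner: bystander: spanner 180 mm long lying flat along its x axis
- airbrush: bystander: metal airbrush 160 mm long lying flat along its x axis
Mind the look-alikes: they are no part of the job. Leave any turquoise look-alike of the bottle_3 alone.

How it is judged:
At the end, for the whole second after the job is handed in: bottle_3 stands in the narrow socket and bottle_1 and bottle_2 in the two wide ones (one each, either way round), cap outwards, underside at least 32 mm below the mouth and within 5 mm of the bore axis in each direction, axes within 0.13 rad (7 degrees), at rest (below 0.03 m/s) (z of bottle_3 in the frame of socket_slim below -0.032 m and angle between the z axis of bottle_3 and the z axis of socket_slim, either way round below 0.13 rad and angle between bottle_3's own z axis and vertical below 1 rad and x of bottle_3 in the frame of socket_slim between -0.005 and 0.005 m and y of bottle_3 in the frame of socket_slim between -0.005 and 0.005 m and ((z of bottle_1 in the frame of socket_wide_a below -0.032 m and angle between the z axis of bottle_1 and the z axis of socket_wide_a, either way round below 0.13 rad and angle between each of bottle_1, bottle_2's own z axis and vertical below 1 rad and x of bottle_1 in the frame of socket_wide_a between -0.005 and 0.005 m and y of bottle_1 in the frame of socket_wide_a between -0.005 and 0.005 m and z of bottle_2 in the frame of socket_wide_b below -0.032 m and angle between the z axis of bottle_2 and the z axis of socket_wide_b, either way round below 0.13 rad and x of bottle_2 in the frame of socket_wide_b between -0.005 and 0.005 m and y of bottle_2 in the frame of socket_wide_b between -0.005 and 0.005 m) or (z of bottle_1 in the frame of socket_wide_b below -0.032 m and angle between the z axis of bottle_1 and the z axis of socket_wide_b, either way round below 0.13 rad and angle between each of bottle_1, bottle_2's own z axis and vertical below 1 rad and x of bottle_1 in the frame of socket_wide_b between -0.005 and 0.005 m and y of bottle_1 in the frame of socket_wide_b between -0.005 and 0.005 m and z of bottle_2 in the frame of socket_wide_a below -0.032 m and angle between the z axis of bottle_2 and the z axis of socket_wide_a, either way round below 0.13 rad and x of bottle_2 in the frame of socket_wide_a between -0.005 and 0.005 m and y of bottle_2 in the frame of socket_wide_a between -0.005 and 0.005 m)) and linear speed of each of bottle_1, bottle_2, bottle_3 below 0.03 m/s); the robot touches nothing.
It fails at once if a bottle is let fall: it moves faster than 0.3 m/s with no finger touching it ((contact force between the fingers and bottle_1 below 0.05 N and linear speed of bottle_1 above 0.3 m/s) or (contact force between the fingers and bottle_2 below 0.05 N and linear speed of bottle_2 above 0.3 m/s) or (contact force between the fingers and bottle_3 below 0.05 N and linear speed of bottle_3 above 0.3 m/s)).
It fails at once if a bottle is tipped right over (more than 69 degrees) (angle between any of bottle_1, bottle_2, bottle_3's own z axis and vertical above 1.2 rad).
It fails at once if a bottle is rammed into a socket with more than 80 N in all (walls and disc) (contact force between any of bottle_1, bottle_2, bottle_3 and socket_wide_a above 80 N or contact force between any of bottle_1, bottle_2, bottle_3 and socket_wide_b above 80 N or contact force between any of bottle_1, bottle_2, bottle_3 and socket_slim above 80 N).
It fails at once if another loose thing on the bench is shifted by more than 30 mm (distance of any of paint_jar, tape_roll, mixing_cup, thinner_can, spanner, airbrush from where it was at the start of the episode above 0.03 m).
It also fails if it takes over 72 s, if anything falls off the work surface, if the arm or the gripper's body presses on something with over 40 N, if the wrist force passes 120 N, or if a joint passes its speed limit or range.

## Working session

There is one attempt and no reset: what is moved stays moved. The work goes in short steps, Python scripts to look and compute and a tool call to move; the robot and the scene stay as the last step left them, time stands still between calls to the robot, and variables do not carry over. Pictures are saved under pics/ and viewed, about 8 in all and at most 12, crops included, and the job is handed in when it is done.

Besides the shell and the picture viewer there is one more tool, called after "Request:" as name(argument=value, ...), one argument or row to a line, values as JSON. send_rows: Moves the arm, as the interface text tells. Its arguments: {"type":"object","properties":{"steps":{"type":"array"},"squeeze":{"type":"number"}},"required":["steps"]}

```bash
mkdir -p pics; cat > h.py <<'E'
import numpy as np, cv2
from cell import read_state, capture, camera_params, job_done
from scipy.spatial.transform import Rotation as R
def cloud(name):
    im,d=capture(name); p=camera_params(name)
    v,u=np.mgrid[:400,:640]
    c=np.stack([(u-p['cx'])/p['fx']*d,(v-p['cy'])/p['fy']*d,d],-1)
    T=np.array(p['world_from_camera'])
    w=c@T[:3,:3].T+T[:3,3]; w[d==0]=np.nan
    return im,w
E
python3 - <<'E'
from h import *
for n in('top','side'):
    im,w=cloud(n); cv2.imwrite(f'pics/{n}0.png',im); np.save(f'{n}0.npy',w)
    print(n,camera_params(n)['world_from_camera'])
s=read_state();print({k:np.round(v,3) for k,v in s.items()})
print(R.from_rotvec(s['tool_rot']).as_matrix().round(3))
E
```

```text
top [[ 0.1130558  -0.96965883  0.21674904  0.40220324]
 [-0.99356583 -0.11180848  0.0180499  -0.05848983]
 [ 0.00673213 -0.21739509 -0.97606048  0.91282971]
 [ 0.          0.          0.          1.        ]]
side [[ 0.99605947 -0.05599316  0.06877721  0.47003078]
 [-0.08751622 -0.74619327  0.6599519  -0.84294116]
 [ 0.0143683  -0.66337046 -0.74815318  0.99091839]
 [ 0.          0.          0.          1.        ]]
{'t': np.float64(0.1), 'qpos': array([-1.311,  0.3  ,  1.521, -0.   ,  1.321, -0.067]), 'dq': array([-0.   , -0.003, -0.001,  0.001,  0.   , -0.   ]), 'joint_torque': array([ 1.0000e-03, -5.3265e+01, -3.5328e+01,  7.1000e-02,  2.4000e-02,
       -0.0000e+00]), 'tool_pos': array([ 0.176, -0.521,  0.205]), 'tool_rot': array([-3.099, -0.511,  0.   ]), 'ft_force': array([-0.327,  0.658, -0.641]), 'torque': array([-0.019, -0.004, -0.024]), 'opening': np.float64(0.094)}
[[ 0.947  0.321 -0.   ]
 [ 0.321 -0.947  0.001]
 [ 0.    -0.001 -1.   ]]
```

View pics/top0.png

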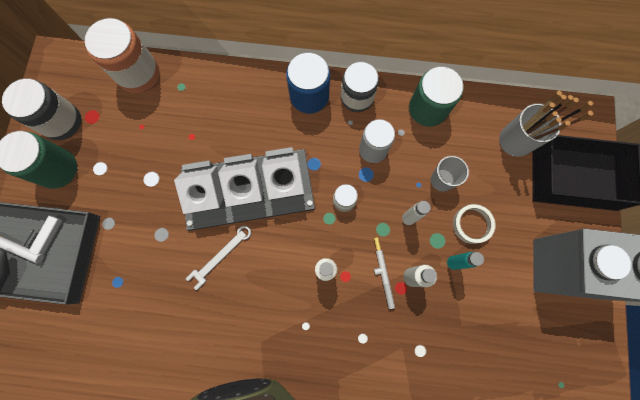

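View pics/side0.png

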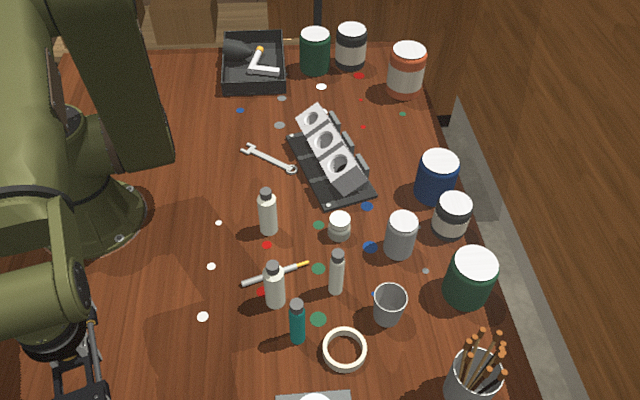

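The side view shows the two wide white bottles at (267,212) and (274,285) and the slim white one at (337,272). A turquoise look-alike stands at (297,322) and stays alone. In the top view the same bottles are at (326,269), (421,276) and (416,212), the look-alike is at (466,261), and the sockets are at (198,192), (240,184) and (283,178), with the left one looking narrow. Next I measure these and make one crop to confirm.

```bash
python3 - <<'E'
from h import *
w=np.load('top0.npy'); ws=np.load('side0.npy'); P=np.concatenate([w.reshape(-1,3),ws.reshape(-1,3)])
src=np.r_[np.zeros(256000),np.ones(256000)]
# bottles: clusters at cap height
for nm,(u,v) in dict(w1=(326,269),w2=(426,276),s=(421,208),turq=(474,260)).items():
    c=np.nanmedian(w[v-4:v+5,u-4:u+5].reshape(-1,3),0)
    for k in (0,1):
        A=(w,ws)[k].reshape(-1,3)
        near=np.linalg.norm(A[:,:2]-c[:2],axis=1)<.035
        t=A[near&(A[:,2]>.134)]; b=A[near&(A[:,2]>.03)&(A[:,2]<.105)]
        out=[]
        for q in (t,b):
            if len(q)>20:
                # circle fit (algebraic)
                M=np.c_[2*q[:,:2],np.ones(len(q))]; s=np.linalg.lstsq(M,(q[:,:2]**2).sum(1),rcond=None)[0]
                out.append((s[:2].round(4),np.sqrt(s[2]+s[:2]@s[:2]).round(4),((q.min(0)+q.max(0))/2)[:2].round(4),len(q)))
        print(nm,k,c.round(3),'top',out[0:1],'body',out[1:])
# holder faces
sel=np.zeros((400,640),bool); sel[150:215,175:310]=1
Q=w[sel]; 
n0=np.array([-.5,0,.866])
Q=Q[(Q[:,2]>.07)&(Q[:,2]<.14)]
print(len(Q),Q.min(0),Q.max(0))
im=cv2.imread('pics/top0.png'); s=cv2.imread('pics/side0.png')
a=cv2.resize(im[145:235,170:320],None,fx=4,fy=4,interpolation=2)
b=cv2.resize(im[195:295,310:490],(600,333),interpolation=2)[:240]
c=cv2.resize(s[180:350,230:360],None,fx=3,fy=3)
cv2.imwrite('pics/crop1.png',np.vstack([a,b]))
E
```

```text
w1 0 [ 0.431 -0.069  0.142] top [(array([ 0.4322, -0.0673]), np.float64(0.0094), array([ 0.4324, -0.0675]), 151)] body []
w1 1 [ 0.431 -0.069  0.142] top [(array([ 0.4306, -0.0683]), np.float64(0.0102), array([ 0.43  , -0.0679]), 98)] body [(array([ 0.4308, -0.0689]), np.float64(0.0204), array([ 0.4309, -0.0805]), 381)]
w2 0 [ 0.44  -0.262  0.142] top [(array([ 0.4418, -0.2662]), np.float64(0.0097), array([ 0.4419, -0.2662]), 161)] body [(array([ 0.4421, -0.2671]), np.float64(0.0217), array([ 0.442 , -0.2537]), 158)]
w2 1 [ 0.44  -0.262  0.142] top [(array([ 0.4405, -0.2681]), np.float64(0.0099), array([ 0.4404, -0.2678]), 134)] body [(array([ 0.4405, -0.2677]), np.float64(0.021), array([ 0.4406, -0.2799]), 391)]
s 0 [ 0.573 -0.244  0.141] top [(array([ 0.5751, -0.2478]), np.float64(0.0097), array([ 0.5753, -0.248 ]), 149)] body [(array([ 0.5756, -0.2487]), np.float64(0.0157), array([ 0.5728, -0.2459]), 137)]
s 1 [ 0.573 -0.244  0.141] top [(array([ 0.5737, -0.2498]), np.float64(0.01), array([ 0.5734, -0.2496]), 131)] body [(array([ 0.5738, -0.2496]), np.float64(0.0149), array([ 0.574 , -0.2571]), 283)]
turq 0 [ 0.481 -0.353  0.141] top [(array([ 0.4847, -0.3565]), np.float64(0.0097), array([ 0.4848, -0.357 ]), 162)] body [(array([ 0.4847, -0.3574]), np.float64(0.0155), array([ 0.4844, -0.3501]), 168)]
turq 1 [ 0.481 -0.353  0.141] top [(array([ 0.4831, -0.3587]), np.float64(0.0099), array([ 0.4828, -0.3571]), 159)] body [(array([ 0.4832, -0.3581]), np.float64(0.0153), array([ 0.4828, -0.3674]), 285)]
4612 [5.16010052e-01 1.24621575e-04 7.00081290e-02] [0.68266729 0.27198402 0.12761561]
```

View pics/crop1.png

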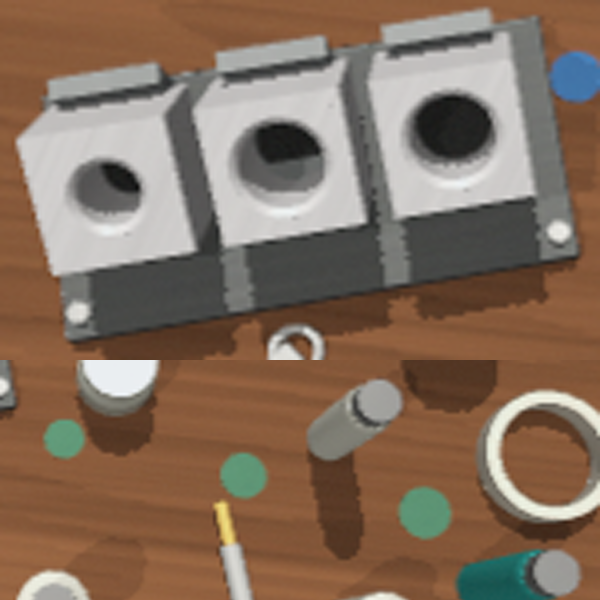

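The crop confirms the choices: the left socket at (198,192) is the narrow one, the other two are wide, and the slim white bottle is at (416,212). Next I fit the socket frames.

```bash
cat > fit.py <<'E'
from h import *
def fit(w):
    Q=w.reshape(-1,3); Q=Q[(Q[:,0]>.48)&(Q[:,0]<.72)&(Q[:,1]>-.03)&(Q[:,1]<.3)&(Q[:,2]>.06)&(Q[:,2]<.15)]
    n=np.array([-.5,0,.866]); best=None; rng=np.random.default_rng(0)
    for i in range(400):
        a=Q[rng.choice(len(Q),3,False)]; m=np.cross(a[1]-a[0],a[2]-a[0]); m/=np.linalg.norm(m)+1e-12; m*=np.sign(m[2])
        if m[2]<.8 or m[2]>.92: continue
        k=(abs((Q-a[0])@m)<.002).sum()
        if best is None or k>best[0]: best=(k,m,a[0])
    _,n,o=best
    for _ in range(5):
        I=abs((Q-o)@n)<.003; o=Q[I].mean(0); n=np.linalg.svd(Q[I]-o,full_matrices=False)[2][2]; n*=np.sign(n[2])
    F=Q[I]
    h=n.copy(); h[2]=0; h/=-np.linalg.norm(h)  # horizontal away from robot
    ey=np.cross([0,0,1],h); ex=np.cross(ey,n)
    uv=np.c_[(F-o)@ex,(F-o)@ey]
    S=2000; g=np.zeros((400,800),np.uint8); px=(uv*S+[200,400]).astype(int)
    for x,y in px:
        if 0<=x<400 and 0<=y<800: cv2.circle(g,(int(y),int(x)),3,255,-1)
    cs,hi=cv2.findContours(g,cv2.RETR_CCOMP,cv2.CHAIN_APPROX_NONE)
    print('n',n.round(4),'tilt',np.degrees(np.arccos(n[2])).round(2),'res',((F-o)@n).std().round(5),'yaw(ey)',np.degrees(np.arctan2(ey[1],ey[0])).round(2))
    for c,hh in zip(cs,hi[0]):
        A=cv2.contourArea(c)
        if A<1200: continue
        if hh[3]>=0: (y,x),r=cv2.minEnclosingCircle(c); typ='hole'; extra=(2*r+6)/S; 
        else: (y,x),(aa,bb),ang=cv2.minAreaRect(c); typ='rect'; extra=((aa-6)/S,(bb-6)/S,ang)
        if typ=='hole': y,x=c[:,0,:].max(0)/2+c[:,0,:].min(0)/2
        p=o+ex*(x-200)/S+ey*(y-400)/S
        print(typ,p.round(4),np.round(extra,4))
    return g
if __name__=='__main__':
    g=[fit(np.load(k+'0.npy')) for k in('top','side')]
    cv2.imwrite('pics/face.png',cv2.resize(np.vstack(g),(600,600)))
E
python3 fit.py
```

```text
n [-0.4805 -0.1395  0.8658] tilt 30.02 res 0.00133 yaw(ey) 106.18
rect [0.5572 0.2201 0.1045] [7.7e-02 7.7e-02 9.0e+01]
hole [0.558  0.2198 0.1049] 0.0436
rect [0.5829 0.1319 0.1045] [0.0767 0.0778 0.4939]
hole [0.5834 0.1322 0.1049] 0.0582
rect [0.6088 0.0433 0.1046] [7.7300e-02 7.6100e-02 8.9493e+01]
hole [0.6078 0.0451 0.1044] 0.0586
n [-0.4822 -0.1436  0.8642] tilt 30.21 res 0.00156 yaw(ey) 106.58
rect [0.5781 0.1921 0.1117] [4.29000e-02 2.02000e-02 8.17029e+01]
rect [0.5737 0.1022 0.0943] [3.54000e-02 5.66000e-02 3.75686e+01]
rect [0.5608 0.1522 0.0954] [0.0221 0.0417 8.1301]
rect [0.5808 0.0588 0.0911] [0.0337 0.0259 2.663 ]
rect [0.6077 0.0424 0.1033] [0.0783 0.0759 0.7345]
```

View pics/face.png

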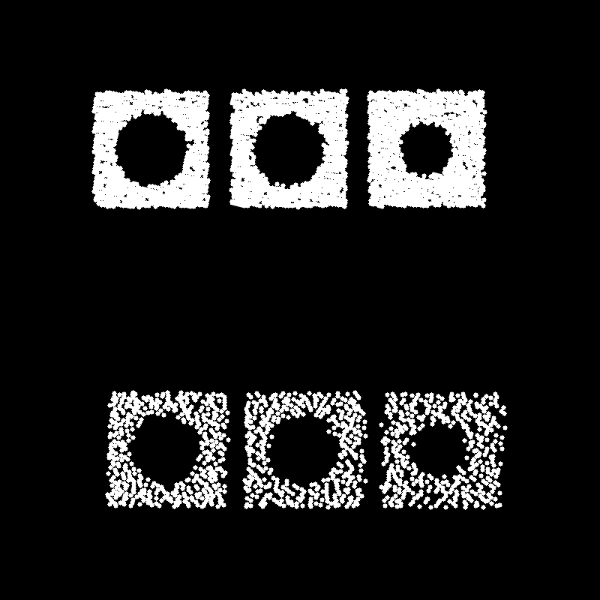

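Both cameras agree on the socket frames: 30° lean, row yaw 16.2°, and mouths at (0.557,0.220) narrow, (0.583,0.132) wide and (0.608,0.043) wide. The slim bottle goes first, into the far-left socket. I start by turning the tool and moving over it.

Request:
send_rows(
  steps=[
    {"az": -6.73},
    {"az": -6.73},
    {"az": -6.73},
    {"az": -6.73},
    {"az": -6.73},
    {"az": -6.73},
    {"az": -6.73},
    {"az": -6.73},
    {"az": -6.73},
    {"az": -6.73},
    {"az": -6.73},
    {"az": -6.73},
  ],
)

```text
$.steps[0]: bad value
```

Request:
send_rows(
  steps=[
    {"az": -6.73,"grip": 0.7},
    {"x": 0.0107,"y": 0.0327},
    {"x": 0.0107,"y": 0.0327},
    {"x": 0.0107,"y": 0.0327},
    {"x": 0.0107,"y": 0.0327},
    {"x": 0.0107,"y": 0.0327},
    {"x": 0.0107,"y": 0.0327},
    {"x": 0.0107,"y": 0.0327},
    {"x": 0.0107,"y": 0.0327},
    {"x": 0.0107,"y": 0.0327},
    {"x": 0.0107,"y": 0.0327},
    {"x": 0.0107,"y": 0.0327},
  ],
)

```text
$.steps[0]: bad value
```

Request:
send_rows(
  steps=[
    {"x": 0.0107,"y": 0.0327},
    {"x": 0.0107,"y": 0.0327},
    {"x": 0.0107,"y": 0.0327},
    {},
    {},
    {},
  ],
)

```text
$.steps[0]: bad value
```

```bash
cat >> h.py <<'E'
YAW=np.radians(16.2)
def Rtool(tilt):
    c,s=np.cos(YAW),np.sin(YAW); M=np.array([[-s,c,0],[c,s,0],[0,0,-1]]).T
    return M@R.from_euler('x',-tilt,degrees=True).as_matrix()
def show(p,tilt):
    s=read_state(); A=R.from_rotvec(s['tool_rot']).as_matrix()
    print('t',round(s['t'],2),'pos',s['tool_pos'].round(4),'open',round(float(s['opening']),4),'F',s['ft_force'].round(2),'q',s['qpos'].round(2))
    print('tool shift',(A.T@(np.array(p)-s['tool_pos'])).round(4),'tool turn deg',np.degrees(R.from_matrix(A.T@Rtool(tilt)).as_rotvec()).round(2))
E
python3 -c "
from h import *
show([.5745,-.249,.073],0)"
```

```text
t 0.1 pos [ 0.1765 -0.5207  0.2049] open 0.0943 F [-0.33  0.66 -0.64] q [-1.31  0.3   1.52 -0.    1.32 -0.07]
tool shift [ 0.4641 -0.1294  0.1321] tool turn deg [-4.000e-02 -5.000e-02 -8.748e+01]
```

Every row seems to need all its keys, so I'll try a full row.

Request:
send_rows(
  steps=[
    {"x": 0,"y": 0,"z": 0,"ax": 0,"ay": 0,"az": -6.73,"grip": 1},
    {"x": 0,"y": 0,"z": 0,"ax": 0,"ay": 0,"az": -6.73,"grip": 1},
    {"x": 0,"y": 0,"z": 0,"ax": 0,"ay": 0,"az": -6.73,"grip": 1},
    {"x": 0,"y": 0,"z": 0,"ax": 0,"ay": 0,"az": -6.73,"grip": 1},
    {"x": 0,"y": 0,"z": 0,"ax": 0,"ay": 0,"az": -6.73,"grip": 1},
    {"x": 0,"y": 0,"z": 0,"ax": 0,"ay": 0,"az": -6.73,"grip": 1},
    {"x": 0,"y": 0,"z": 0,"ax": 0,"ay": 0,"az": -6.73,"grip": 1},
    {"x": 0,"y": 0,"z": 0,"ax": 0,"ay": 0,"az": -6.73,"grip": 1},
    {"x": 0,"y": 0,"z": 0,"ax": 0,"ay": 0,"az": -6.73,"grip": 1},
    {"x": 0,"y": 0,"z": 0,"ax": 0,"ay": 0,"az": -6.73,"grip": 1},
    {"x": 0,"y": 0,"z": 0,"ax": 0,"ay": 0,"az": -6.73,"grip": 1},
    {"x": 0,"y": 0,"z": 0,"ax": 0,"ay": 0,"az": -6.73,"grip": 1},
  ],
)

```text
t: 1.1
tool_pos: [0.1765, -0.5207, 0.2051]
tool_rot: [-2.023, -2.403, -0.001]
ft_force: [-0.3, 0.4, 0.1]
opening: 0.0941
```

Request:
send_rows(
  steps=[
    {"x": 0,"y": 0,"z": 0,"ax": 0,"ay": 0,"az": -6.73,"grip": 0.7},
    {"x": 0.0107,"y": 0.0327,"z": 0,"ax": 0,"ay": 0,"az": 0,"grip": 0.7},
    {"x": 0.0107,"y": 0.0327,"z": 0,"ax": 0,"ay": 0,"az": 0,"grip": 0.7},
    {"x": 0.0107,"y": 0.0327,"z": 0,"ax": 0,"ay": 0,"az": 0,"grip": 0.7},
    {"x": 0.0107,"y": 0.0327,"z": 0,"ax": 0,"ay": 0,"az": 0,"grip": 0.7},
    {"x": 0.0107,"y": 0.0327,"z": 0,"ax": 0,"ay": 0,"az": 0,"grip": 0.7},
    {"x": 0.0107,"y": 0.0327,"z": 0,"ax": 0,"ay": 0,"az": 0,"grip": 0.7},
    {"x": 0.0107,"y": 0.0327,"z": 0,"ax": 0,"ay": 0,"az": 0,"grip": 0.7},
    {"x": 0.0107,"y": 0.0327,"z": 0,"ax": 0,"ay": 0,"az": 0,"grip": 0.7},
    {"x": 0.0107,"y": 0.0327,"z": 0,"ax": 0,"ay": 0,"az": 0,"grip": 0.7},
    {"x": 0.0107,"y": 0.0327,"z": 0,"ax": 0,"ay": 0,"az": 0,"grip": 0.7},
    {"x": 0.0107,"y": 0.0327,"z": 0,"ax": 0,"ay": 0,"az": 0,"grip": 0.7},
  ],
)

```text
t: 2.1
tool_pos: [0.4903, -0.3061, 0.2052]
tool_rot: [-1.886, -2.512, 0.0]
ft_force: [0.2, -1.3, 0.3]
opening: 0.066
```

Request:
send_rows(
  steps=[
    {"x": 0.0107,"y": 0.0327,"z": 0,"ax": 0,"ay": 0,"az": 0,"grip": 0.7},
    {"x": 0.0107,"y": 0.0327,"z": 0,"ax": 0,"ay": 0,"az": 0,"grip": 0.7},
    {"x": 0.0107,"y": 0.0327,"z": 0,"ax": 0,"ay": 0,"az": 0,"grip": 0.7},
    {"x": 0,"y": 0,"z": 0,"ax": 0,"ay": 0,"az": 0,"grip": 0.7},
    {"x": 0,"y": 0,"z": 0,"ax": 0,"ay": 0,"az": 0,"grip": 0.7},
    {"x": 0,"y": 0,"z": 0,"ax": 0,"ay": 0,"az": 0,"grip": 0.7},
  ],
)

```text
t: 2.6
tool_pos: [0.5739, -0.2494, 0.2049]
tool_rot: [-1.885, -2.512, 0.001]
ft_force: [-0.0, -0.5, 0.4]
opening: 0.0657
```

```bash
python3 -c "
from h import *
show([.5745,-.249,.073],0)"
```

```text
t 2.6 pos [ 0.5739 -0.2494  0.2049] open 0.0657 F [-0.02 -0.48  0.37] q [-0.47  0.47  1.29 -0.    1.38 -0.75]
tool shift [1.000e-04 8.000e-04 1.319e-01] tool turn deg [-0.05 -0.03  0.02]
```

Request:
send_rows(
  steps=[
    {"x": 0,"y": 0.0008,"z": 0.0264,"ax": 0,"ay": 0,"az": 0,"grip": 0.7},
    {"x": 0,"y": 0,"z": 0.0264,"ax": 0,"ay": 0,"az": 0,"grip": 0.7},
    {"x": 0,"y": 0,"z": 0.0264,"ax": 0,"ay": 0,"az": 0,"grip": 0.7},
    {"x": 0,"y": 0,"z": 0.0264,"ax": 0,"ay": 0,"az": 0,"grip": 0.7},
    {"x": 0,"y": 0,"z": 0.0264,"ax": 0,"ay": 0,"az": 0,"grip": 0.7},
    {"x": 0,"y": 0,"z": 0,"ax": 0,"ay": 0,"az": 0,"grip": 0.7},
    {"x": 0,"y": 0,"z": 0,"ax": 0,"ay": 0,"az": 0,"grip": 0.4},
  ],
)

```text
t: 3.18
tool_pos: [0.5741, -0.2496, 0.0733]
tool_rot: [-1.886, -2.51, 0.001]
ft_force: [0.4, 0.4, 0.3]
opening: 0.0619
```

Request:
send_rows(
  squeeze=20,
  steps=[
    {"x": 0,"y": 0,"z": 0,"ax": 0,"ay": 0,"az": 0,"grip": 0.36},
    {"x": 0,"y": 0,"z": 0,"ax": 0,"ay": 0,"az": 0,"grip": 0.36},
    {"x": 0,"y": 0,"z": 0,"ax": 0,"ay": 0,"az": 0,"grip": 0.3},
    {"x": 0,"y": 0,"z": 0,"ax": 0,"ay": 0,"az": 0,"grip": 0},
    {"x": 0,"y": 0,"z": 0,"ax": 0,"ay": 0,"az": 0,"grip": 0},
    {"x": 0,"y": 0,"z": 0,"ax": 0,"ay": 0,"az": 0,"grip": 0},
    {"x": 0,"y": 0,"z": 0,"ax": 0,"ay": 0,"az": 0,"grip": 0},
  ],
)

```text
t: 3.77
tool_pos: [0.5755, -0.2492, 0.0743]
tool_rot: [1.885, 2.512, 0.0]
ft_force: [-0.4, -0.0, 6.1]
opening: 0.0315
```

```bash
python3 -c "
from h import *
show([.5745,-.249,.073],0)"
```

```text
t 3.77 pos [ 0.5755 -0.2492  0.0743] open 0.0315 F [-0.42 -0.03  6.12] q [-0.47  0.6   1.41 -0.    1.13 -0.75]
tool shift [ 0.0004 -0.0009  0.0013] tool turn deg [0.05 0.05 0.02]
```

Request:
send_rows(
  steps=[
    {"x": 0,"y": 0,"z": -0.01,"ax": 0,"ay": 0,"az": 0,"grip": 0},
    {"x": 0,"y": 0,"z": -0.02,"ax": 0,"ay": 0,"az": 0,"grip": 0},
    {"x": 0,"y": 0,"z": -0.03,"ax": 0,"ay": 0,"az": 0,"grip": 0},
    {"x": 0,"y": 0,"z": -0.03,"ax": 0,"ay": 0,"az": 0,"grip": 0},
    {"x": 0,"y": 0,"z": -0.03,"ax": 0,"ay": 0,"az": 0,"grip": 0},
    {"x": 0,"y": 0,"z": -0.03,"ax": 0,"ay": 0,"az": 0,"grip": 0},
    {"x": 0,"y": 0,"z": -0.02,"ax": 0,"ay": 0,"az": 0,"grip": 0},
    {"x": 0,"y": 0,"z": -0.01,"ax": 0,"ay": 0,"az": 0,"grip": 0},
  ],
)

```text
t: 4.43
tool_pos: [0.5755, -0.2491, 0.2571]
tool_rot: [1.884, 2.509, 0.001]
ft_force: [0.4, 0.7, -2.2]
opening: 0.0312
```

Request:
send_rows(
  steps=[
    {"x": 0.02,"y": 0.0125,"z": 0,"ax": 0,"ay": 0,"az": 0,"grip": 0},
    {"x": 0.035,"y": 0.0125,"z": 0,"ax": 0,"ay": 0,"az": 0,"grip": 0},
    {"x": 0.039,"y": 0.0125,"z": 0,"ax": 0,"ay": 0,"az": 0,"grip": 0},
    {"x": 0.039,"y": 0.0125,"z": 0,"ax": 0,"ay": 0,"az": 0,"grip": 0},
    {"x": 0.039,"y": 0.0125,"z": 0,"ax": 0,"ay": 0,"az": 0,"grip": 0},
    {"x": 0.041,"y": 0,"z": 0,"ax": 0,"ay": 0,"az": 0,"grip": 0},
    {"x": 0.041,"y": 0,"z": 0,"ax": 0,"ay": 0,"az": 0,"grip": 0},
    {"x": 0.041,"y": 0,"z": 0,"ax": 0,"ay": 0,"az": 0,"grip": 0},
    {"x": 0.041,"y": 0,"z": 0,"ax": -5,"ay": 0,"az": 0,"grip": 0},
    {"x": 0.041,"y": 0,"z": 0,"ax": -5,"ay": 0,"az": 0,"grip": 0},
    {"x": 0.036,"y": 0,"z": 0,"ax": -5,"ay": 0,"az": 0,"grip": 0},
    {"x": 0.024,"y": 0,"z": 0,"ax": -5,"ay": 0,"az": 0,"grip": 0},
  ],
)

```text
t: 5.43
tool_pos: [0.5115, 0.1907, 0.2532]
tool_rot: [1.741, 2.323, 0.415]
ft_force: [0.6, 0.2, -1.2]
opening: 0.0316
```

Request:
send_rows(
  steps=[
    {"x": 0.015,"y": 0,"z": 0,"ax": -5,"ay": 0,"az": 0,"grip": 0},
    {"x": 0,"y": 0,"z": 0,"ax": -5,"ay": 0,"az": 0,"grip": 0},
    {"x": 0,"y": 0,"z": 0,"ax": 0,"ay": 0,"az": 0,"grip": 0},
    {"x": 0,"y": 0,"z": 0,"ax": 0,"ay": 0,"az": 0,"grip": 0},
    {"x": 0,"y": 0,"z": 0,"ax": 0,"ay": 0,"az": 0,"grip": 0},
  ],
)

```text
t: 5.85
tool_pos: [0.5092, 0.2022, 0.2536]
tool_rot: [1.663, 2.214, 0.59]
ft_force: [0.6, 0.2, -1.7]
opening: 0.0316
```

```bash
cat >> h.py <<'E'
N=np.array([-.4801,-.1395,.866])
M=dict(s=np.array([.5575,.22,.1045]),m=np.array([.5830,.1319,.1045]),r=np.array([.6085,.0438,.1045]))
E
python3 -c "
from h import *
show(M['s']+N*.1043,30)
im,w=cloud('side');cv2.imwrite('pics/s1.png',cv2.resize(im[60:260,200:440],(720,600),interpolation=2))"
```

```text
t 5.85 pos [0.5092 0.2022 0.2536] open 0.0316 F [ 0.63  0.18 -1.72] q [ 0.32 -0.02  1.86 -0.03  0.78  0.05]
tool shift [ 0.0036 -0.03    0.0506] tool turn deg [-0.13  0.01 -0.01]
```

View pics/s1.png

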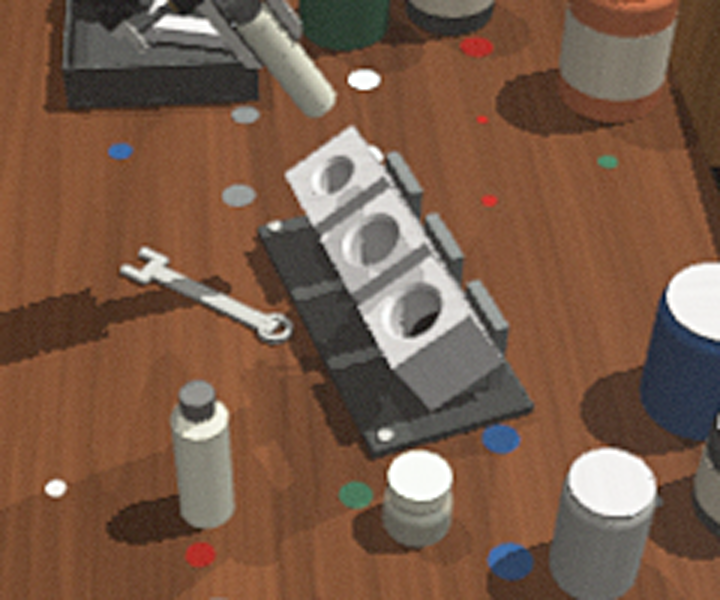

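The slim bottle is held firm and tilted at (290,70), up and left of the narrow socket at (335,175). I'll fit a cylinder to it to check its offset in the hand.

```bash
cat >> h.py <<'E'
from scipy.optimize import least_squares
def heldfit(rad,L=.0743):
    s=read_state(); A=R.from_rotvec(s['tool_rot']).as_matrix(); t=s['tool_pos']
    for n in('top','side'):
        im,w=cloud(n); q=(w.reshape(-1,3)-t)@A   # tool frame
        q=q[(np.hypot(q[:,0],q[:,1])<rad+.008)&(q[:,2]>.005)&(q[:,2]<L+.004)]
        f=lambda p:np.hypot(q[:,0]-p[0]-p[2]*(q[:,2]-.04),q[:,1]-p[1]-p[3]*(q[:,2]-.04))-rad
        r=least_squares(f,[0,0,0,0],loss='soft_l1',f_scale=.001)
        if len(q): print(n,len(q),'axis xy at z=40mm',r.x[:2].round(4),'slope',r.x[2:].round(3),'zmax',np.percentile(q[:,2],99).round(4))
E
python3 -c "
from h import *
heldfit(.016)"
```

```text
top 222 axis xy at z=40mm [0.0006 0.0003] slope [ 0.002 -0.007] zmax 0.072
side 271 axis xy at z=40mm [ 0.001  -0.0014] slope [-0.001  0.004] zmax 0.0726
```

Request:
send_rows(
  steps=[
    {"x": 0.001,"y": -0.01,"z": 0,"ax": 0,"ay": 0,"az": 0,"grip": 0},
    {"x": 0.001,"y": -0.01,"z": 0.01,"ax": 0,"ay": 0,"az": 0,"grip": 0},
    {"x": 0.001,"y": -0.01,"z": 0.015,"ax": 0,"ay": 0,"az": 0,"grip": 0},
    {"x": 0,"y": 0,"z": 0.015,"ax": 0,"ay": 0,"az": 0,"grip": 0},
    {"x": 0,"y": 0,"z": 0.01,"ax": 0,"ay": 0,"az": 0,"grip": 0},
    {"x": 0,"y": 0,"z": 0,"ax": 0,"ay": 0,"az": 0,"grip": 0},
    {"x": 0,"y": 0,"z": 0,"ax": 0,"ay": 0,"az": 0,"grip": 0},
  ],
)

```text
t: 6.58
tool_pos: [0.5074, 0.205, 0.195]
tool_rot: [1.662, 2.213, 0.592]
ft_force: [-0.0, -0.4, -1.3]
opening: 0.032
```

```bash
python3 -c "
from h import *
show(M['s']+N*.0743,30)"
```

```text
t 6.58 pos [0.5074 0.205  0.195 ] open 0.032 F [-0.01 -0.36 -1.34] q [ 0.33  0.04  1.94 -0.04  0.64  0.07]
tool shift [0.0005 0.     0.0303] tool turn deg [-0.07  0.01 -0.01]
```

Request:
send_rows(
  steps=[
    {"x": 0,"y": 0,"z": 0.009,"ax": 0,"ay": 0,"az": 0,"grip": 0},
    {"x": 0,"y": 0,"z": 0.009,"ax": 0,"ay": 0,"az": 0,"grip": 0},
    {"x": 0,"y": 0,"z": 0.008,"ax": 0,"ay": 0,"az": 0,"grip": 0},
    {"x": 0,"y": 0,"z": 0.004,"ax": 0,"ay": 0,"az": 0,"grip": 0},
    {"x": 0,"y": 0,"z": 0.004,"ax": 0,"ay": 0,"az": 0,"grip": 0},
    {"x": 0,"y": 0,"z": 0.004,"ax": 0,"ay": 0,"az": 0,"grip": 0},
    {"x": 0,"y": 0,"z": 0.002,"ax": 0,"ay": 0,"az": 0,"grip": 0},
  ],
)

```text
t: 7.17
tool_pos: [0.5264, 0.2107, 0.16]
tool_rot: [1.661, 2.213, 0.593]
ft_force: [0.3, -0.5, -1.4]
opening: 0.0318
```

Request:
send_rows(
  steps=[
    {"x": 0,"y": 0,"z": 0.004,"ax": 0,"ay": 0,"az": 0,"grip": 0},
    {"x": 0,"y": 0,"z": 0.004,"ax": 0,"ay": 0,"az": 0,"grip": 0},
    {"x": 0,"y": 0,"z": 0.004,"ax": 0,"ay": 0,"az": 0,"grip": 0},
    {"x": 0,"y": 0,"z": 0.004,"ax": 0,"ay": 0,"az": 0,"grip": 0},
  ],
)

```text
t: 7.5
tool_pos: [0.5342, 0.213, 0.1464]
tool_rot: [1.661, 2.213, 0.593]
ft_force: [-0.5, 0.4, -2.5]
opening: 0.0314
```

```bash
python3 -c "
from h import *
show(M['s']+N*(.0743-.035),30)"
```

```text
t 7.5 pos [0.5342 0.213  0.1464] open 0.0314 F [-0.47  0.42 -2.49] q [ 0.33  0.17  1.92 -0.04  0.53  0.07]
tool shift [0.0002 0.0001 0.0091] tool turn deg [ 0.01 -0.01  0.01]
```

It goes in freely, 26 mm deep so far. Now I feel for the disc in small steps.

Request:
send_rows(
  steps=[
    {"x": 0,"y": 0,"z": 0.002,"ax": 0,"ay": 0,"az": 0,"grip": 0},
    {"x": 0,"y": 0,"z": 0.002,"ax": 0,"ay": 0,"az": 0,"grip": 0},
    {"x": 0,"y": 0,"z": 0.002,"ax": 0,"ay": 0,"az": 0,"grip": 0},
    {"x": 0,"y": 0,"z": 0.001,"ax": 0,"ay": 0,"az": 0,"grip": 0},
  ],
)

```text
t: 7.83
tool_pos: [0.5374, 0.2139, 0.1404]
tool_rot: [1.661, 2.213, 0.593]
ft_force: [0.2, -0.3, -2.1]
opening: 0.0317
```

Request:
send_rows(
  steps=[
    {"x": 0,"y": 0,"z": 0.001,"ax": 0,"ay": 0,"az": 0,"grip": 0},
    {"x": 0,"y": 0,"z": 0.001,"ax": 0,"ay": 0,"az": 0,"grip": 0},
    {"x": 0,"y": 0,"z": 0.001,"ax": 0,"ay": 0,"az": 0,"grip": 0},
  ],
)

```text
t: 8.08
tool_pos: [0.5389, 0.2143, 0.138]
tool_rot: [1.661, 2.213, 0.593]
ft_force: [0.0, 0.2, -1.7]
opening: 0.0317
```

Request:
send_rows(
  steps=[
    {"x": 0,"y": 0,"z": 0.001,"ax": 0,"ay": 0,"az": 0,"grip": 0},
    {"x": 0,"y": 0,"z": 0.001,"ax": 0,"ay": 0,"az": 0,"grip": 0},
    {"x": 0,"y": 0,"z": 0.001,"ax": 0,"ay": 0,"az": 0,"grip": 0},
    {"x": 0,"y": 0,"z": 0.001,"ax": 0,"ay": 0,"az": 0,"grip": 0},
  ],
)

```text
t: 8.42
tool_pos: [0.5408, 0.2149, 0.1345]
tool_rot: [1.661, 2.213, 0.593]
ft_force: [-0.4, -0.2, -1.4]
opening: 0.0316
```

Request:
send_rows(
  steps=[
    {"x": 0,"y": 0,"z": 0.001,"ax": 0,"ay": 0,"az": 0,"grip": 0},
    {"x": 0,"y": 0,"z": 0.001,"ax": 0,"ay": 0,"az": 0,"grip": 0},
    {"x": 0,"y": 0,"z": 0.001,"ax": 0,"ay": 0,"az": 0,"grip": 0},
    {"x": 0,"y": 0,"z": 0.001,"ax": 0,"ay": 0,"az": 0,"grip": 0},
  ],
)

```text
t: 8.75
tool_pos: [0.5427, 0.2155, 0.131]
tool_rot: [1.661, 2.213, 0.593]
ft_force: [1.0, 0.3, -0.8]
opening: 0.0319
```

Request:
send_rows(
  steps=[
    {"x": 0,"y": 0,"z": 0.001,"ax": 0,"ay": 0,"az": 0,"grip": 0},
    {"x": 0,"y": 0,"z": 0.001,"ax": 0,"ay": 0,"az": 0,"grip": 0},
    {"x": 0,"y": 0,"z": 0.001,"ax": 0,"ay": 0,"az": 0,"grip": 0},
    {"x": 0,"y": 0,"z": 0.001,"ax": 0,"ay": 0,"az": 0,"grip": 0},
  ],
)

```text
t: 9.08
tool_pos: [0.5446, 0.216, 0.1275]
tool_rot: [1.661, 2.213, 0.593]
ft_force: [0.4, 0.0, -1.1]
opening: 0.0316
```

Request:
send_rows(
  steps=[
    {"x": 0,"y": 0,"z": 0.001,"ax": 0,"ay": 0,"az": 0,"grip": 0},
    {"x": 0,"y": 0,"z": 0.001,"ax": 0,"ay": 0,"az": 0,"grip": 0},
    {"x": 0,"y": 0,"z": 0.001,"ax": 0,"ay": 0,"az": 0,"grip": 0},
    {"x": 0,"y": 0,"z": 0.001,"ax": 0,"ay": 0,"az": 0,"grip": 0},
  ],
)

```text
t: 9.42
tool_pos: [0.5465, 0.2166, 0.124]
tool_rot: [1.661, 2.213, 0.593]
ft_force: [-0.0, 0.0, -0.8]
opening: 0.0316
```

Request:
send_rows(
  steps=[
    {"x": 0,"y": 0,"z": 0.001,"ax": 0,"ay": 0,"az": 0,"grip": 0},
    {"x": 0,"y": 0,"z": 0.001,"ax": 0,"ay": 0,"az": 0,"grip": 0},
    {"x": 0,"y": 0,"z": 0.001,"ax": 0,"ay": 0,"az": 0,"grip": 0},
    {"x": 0,"y": 0,"z": 0.001,"ax": 0,"ay": 0,"az": 0,"grip": 0},
  ],
)

```text
t: 9.75
tool_pos: [0.5484, 0.2171, 0.1206]
tool_rot: [1.661, 2.213, 0.593]
ft_force: [-0.0, -0.1, -2.3]
opening: 0.0318
```

Request:
send_rows(
  steps=[
    {"x": 0,"y": 0,"z": 0.001,"ax": 0,"ay": 0,"az": 0,"grip": 0},
    {"x": 0,"y": 0,"z": 0.001,"ax": 0,"ay": 0,"az": 0,"grip": 0},
    {"x": 0,"y": 0,"z": 0.001,"ax": 0,"ay": 0,"az": 0,"grip": 0},
    {"x": 0,"y": 0,"z": 0.001,"ax": 0,"ay": 0,"az": 0,"grip": 0},
  ],
)

```text
t: 10.08
tool_pos: [0.5504, 0.2177, 0.1171]
tool_rot: [1.661, 2.213, 0.593]
ft_force: [-1.3, 0.0, 1.7]
opening: 0.0317
```

Depth is about 60 mm and the force is starting to change. I continue 2 mm at a time.

Request:
send_rows(
  steps=[
    {"x": 0,"y": 0,"z": 0.001,"ax": 0,"ay": 0,"az": 0,"grip": 0},
    {"x": 0,"y": 0,"z": 0.001,"ax": 0,"ay": 0,"az": 0,"grip": 0},
  ],
)

```text
t: 10.25
tool_pos: [0.5514, 0.2181, 0.1169]
tool_rot: [1.66, 2.212, 0.594]
ft_force: [-22.9, -7.8, 24.4]
opening: 0.0313
```

The disc is reached, with about 33 N along the axis. I relax to a light press before letting go.

Request:
send_rows(
  steps=[
    {"x": 0,"y": 0,"z": -0.001,"ax": 0,"ay": 0,"az": 0,"grip": 0},
    {"x": 0,"y": 0,"z": 0,"ax": 0,"ay": 0,"az": 0,"grip": 0},
  ],
)

```text
t: 10.42
tool_pos: [0.5509, 0.2178, 0.1167]
tool_rot: [1.661, 2.212, 0.594]
ft_force: [-4.2, -1.1, 3.9]
opening: 0.0321
```

```bash
python3 -c "
from h import *
show(M['s']+N*(.0743-.061),30)"
```

```text
t 10.42 pos [0.5509 0.2178 0.1167] open 0.0321 F [-4.16 -1.09  3.89] q [ 0.32  0.25  1.9  -0.05  0.46  0.08]
tool shift [ 0.0002 -0.0001  0.0008] tool turn deg [ 0.03 -0.01  0.01]
```

Request:
send_rows(
  steps=[
    {"x": 0,"y": 0,"z": 0,"ax": 0,"ay": 0,"az": 0,"grip": 0.36},
    {"x": 0,"y": 0,"z": 0,"ax": 0,"ay": 0,"az": 0,"grip": 0.45},
    {"x": 0,"y": 0,"z": 0,"ax": 0,"ay": 0,"az": 0,"grip": 0.6},
    {"x": 0,"y": 0,"z": 0,"ax": 0,"ay": 0,"az": 0,"grip": 0.7},
    {"x": 0,"y": 0,"z": 0,"ax": 0,"ay": 0,"az": 0,"grip": 0.7},
  ],
)

```text
t: 10.83
tool_pos: [0.5508, 0.2178, 0.1163]
tool_rot: [1.661, 2.213, 0.593]
ft_force: [-0.3, -0.0, 0.0]
opening: 0.0572
```

```bash
python3 -c "
from h import *
show(M['s']+N*(.0743-.061),30)"
```

```text
t 10.83 pos [0.5508 0.2178 0.1163] open 0.0572 F [-0.26 -0.01  0.02] q [ 0.32  0.25  1.9  -0.05  0.46  0.08]
tool shift [0.0002 0.0002 0.0004] tool turn deg [ 0.   -0.01  0.01]
```

Request:
send_rows(
  steps=[
    {"x": 0,"y": 0,"z": -0.03,"ax": 0,"ay": 0,"az": 0,"grip": 0.7},
    {"x": 0,"y": 0,"z": -0.03,"ax": 0,"ay": 0,"az": 0,"grip": 0.7},
    {"x": 0,"y": 0,"z": -0.03,"ax": 0,"ay": 0,"az": 0,"grip": 0.7},
    {"x": 0,"y": 0,"z": -0.03,"ax": 0,"ay": 0,"az": 0,"grip": 0.8},
    {"x": -0.0344,"y": 0,"z": 0,"ax": 6,"ay": 0,"az": 0,"grip": 0.9},
    {"x": -0.0344,"y": 0,"z": 0,"ax": 6,"ay": 0,"az": 0,"grip": 0.9},
    {"x": -0.0344,"y": 0,"z": 0,"ax": 6,"ay": 0,"az": 0,"grip": 0.9},
    {"x": -0.0344,"y": 0,"z": 0,"ax": 6,"ay": 0,"az": 0,"grip": 0.9},
    {"x": -0.0344,"y": 0,"z": 0,"ax": 6,"ay": 0,"az": 0,"grip": 0.9},
    {"x": -0.0344,"y": -0.0334,"z": 0,"ax": 0,"ay": 0,"az": 0,"grip": 0.9},
    {"x": -0.0344,"y": -0.0334,"z": 0,"ax": 0,"ay": 0,"az": 0,"grip": 0.9},
    {"x": 0,"y": -0.0334,"z": 0,"ax": 0,"ay": 0,"az": 0,"grip": 0.9},
  ],
)

```text
t: 11.83
tool_pos: [0.4702, -0.0506, 0.2187]
tool_rot: [-1.888, -2.509, 0.003]
ft_force: [-0.6, -0.6, 0.1]
opening: 0.0845
```

Request:
send_rows(
  steps=[
    {"x": 0,"y": -0.0334,"z": 0,"ax": 0,"ay": 0,"az": 0,"grip": 0.9},
    {"x": 0,"y": 0,"z": 0,"ax": 0,"ay": 0,"az": 0,"grip": 0.9},
    {"x": 0,"y": 0,"z": 0,"ax": 0,"ay": 0,"az": 0,"grip": 0.9},
    {"x": 0,"y": 0,"z": 0,"ax": 0,"ay": 0,"az": 0,"grip": 0.9},
  ],
)

```text
t: 12.17
tool_pos: [0.4386, -0.0563, 0.2206]
tool_rot: [1.886, 2.512, 0.001]
ft_force: [-0.2, 0.3, -0.4]
opening: 0.0842
```

```bash
python3 -c "
from h import *
show([.4317,-.0678,.073],0)
im,w=cloud('side');cv2.imwrite('pics/s2.png',cv2.resize(im[60:260,200:440],(720,600),interpolation=2))"
```

```text
t 12.17 pos [ 0.4386 -0.0563  0.2206] open 0.0842 F [-0.2   0.31 -0.37] q [-0.21  0.04  1.79  0.    1.31 -0.49]
tool shift [-0.009  -0.01    0.1476] tool turn deg [0.06 0.02 0.  ]
```

View pics/s2.png

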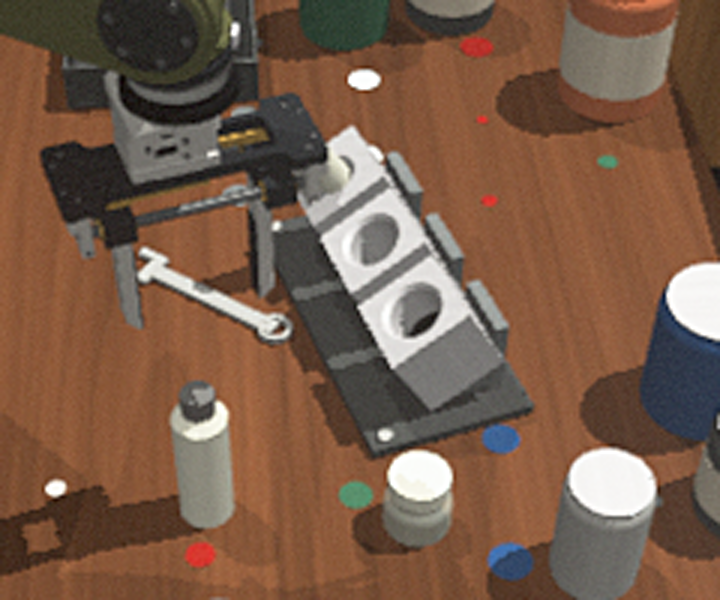

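The slim bottle sits in the narrow socket at (325,170). The next one is the wide bottle at (204,455).

Request:
send_rows(
  squeeze=28,
  steps=[
    {"x": -0.009,"y": -0.01,"z": 0.01,"ax": 0,"ay": 0,"az": 0,"grip": 0.9},
    {"x": 0,"y": 0,"z": 0.02,"ax": 0,"ay": 0,"az": 0,"grip": 0.9},
    {"x": 0,"y": 0,"z": 0.025,"ax": 0,"ay": 0,"az": 0,"grip": 0.9},
    {"x": 0,"y": 0,"z": 0.03,"ax": 0,"ay": 0,"az": 0,"grip": 0.9},
    {"x": 0,"y": 0,"z": 0.03,"ax": 0,"ay": 0,"az": 0,"grip": 0.9},
    {"x": 0,"y": 0,"z": 0.02,"ax": 0,"ay": 0,"az": 0,"grip": 0.8},
    {"x": 0,"y": 0,"z": 0.0125,"ax": 0,"ay": 0,"az": 0,"grip": 0.65},
    {"x": 0,"y": 0,"z": 0,"ax": 0,"ay": 0,"az": 0,"grip": 0.5},
    {"x": 0,"y": 0,"z": 0,"ax": 0,"ay": 0,"az": 0,"grip": 0.49},
    {"x": 0,"y": 0,"z": 0,"ax": 0,"ay": 0,"az": 0,"grip": 0.48},
    {"x": 0,"y": 0,"z": 0,"ax": 0,"ay": 0,"az": 0,"grip": 0.4},
    {"x": 0,"y": 0,"z": 0,"ax": 0,"ay": 0,"az": 0,"grip": 0},
  ],
)

```text
t: 13.22
tool_pos: [0.4316, -0.0679, 0.0737]
tool_rot: [1.885, 2.511, 0.001]
ft_force: [0.7, 0.7, 2.9]
opening: 0.0439
```

Request:
send_rows(
  steps=[
    {"x": 0,"y": 0,"z": 0,"ax": 0,"ay": 0,"az": 0,"grip": 0},
    {"x": 0,"y": 0,"z": 0,"ax": 0,"ay": 0,"az": 0,"grip": 0},
    {"x": 0,"y": 0,"z": 0,"ax": 0,"ay": 0,"az": 0,"grip": 0},
  ],
)

```text
t: 13.47
tool_pos: [0.4316, -0.0679, 0.0736]
tool_rot: [1.885, 2.511, 0.001]
ft_force: [1.5, 1.0, 6.1]
opening: 0.0437
```

```bash
python3 -c "
from h import *
show([.4317,-.0678,.073],0)
p=read_state()['tool_pos'];q=M['m']+N*.1043;d=q-p;print(d, Rtool(0).T@d)"
```

```text
t 13.47 pos [ 0.4316 -0.0679  0.0736] open 0.0437 F [1.51 0.99 6.12] q [-0.24  0.22  1.96  0.    0.96 -0.52]
tool shift [0.0001 0.0001 0.0006] tool turn deg [0.1  0.05 0.01]
[0.10129461 0.18529534 0.12120164] [ 0.14967765  0.14896833 -0.12120164]
```

Request:
send_rows(
  steps=[
    {"x": 0,"y": 0,"z": -0.01,"ax": 0,"ay": 0,"az": 0,"grip": 0},
    {"x": 0,"y": 0,"z": -0.02,"ax": 0,"ay": 0,"az": 0,"grip": 0},
    {"x": 0,"y": 0,"z": -0.03,"ax": 0,"ay": 0,"az": 0,"grip": 0},
    {"x": 0,"y": 0,"z": -0.03,"ax": 0,"ay": 0,"az": 0,"grip": 0},
    {"x": 0,"y": 0,"z": -0.03,"ax": 0,"ay": 0,"az": 0,"grip": 0},
    {"x": 0,"y": 0,"z": -0.03,"ax": 0,"ay": 0,"az": 0,"grip": 0},
    {"x": 0,"y": 0,"z": -0.02,"ax": 0,"ay": 0,"az": 0,"grip": 0},
    {"x": 0,"y": 0,"z": -0.01,"ax": 0,"ay": 0,"az": 0,"grip": 0},
    {"x": 0.015,"y": 0.015,"z": 0,"ax": 0,"ay": 0,"az": 0,"grip": 0},
    {"x": 0.025,"y": 0.025,"z": 0,"ax": 0,"ay": 0,"az": 0,"grip": 0},
    {"x": 0.025,"y": 0.025,"z": 0,"ax": 0,"ay": 0,"az": 0,"grip": 0},
    {"x": 0.025,"y": 0.025,"z": 0,"ax": 0,"ay": 0,"az": 0,"grip": 0},
  ],
)

```text
t: 14.47
tool_pos: [0.4923, 0.0451, 0.2523]
tool_rot: [-1.886, -2.511, 0.001]
ft_force: [0.7, -0.6, -1.6]
opening: 0.0437
```

Request:
send_rows(
  steps=[
    {"x": 0.025,"y": 0.025,"z": 0,"ax": 0,"ay": 0,"az": 0,"grip": 0},
    {"x": 0.02,"y": 0.02,"z": 0,"ax": 0,"ay": 0,"az": 0,"grip": 0},
    {"x": 0.015,"y": 0.014,"z": 0,"ax": -3,"ay": 0,"az": 0,"grip": 0},
    {"x": 0,"y": 0,"z": 0,"ax": -5,"ay": 0,"az": 0,"grip": 0},
    {"x": 0,"y": 0,"z": 0,"ax": -6,"ay": 0,"az": 0,"grip": 0},
    {"x": 0,"y": 0,"z": 0,"ax": -6,"ay": 0,"az": 0,"grip": 0},
    {"x": 0,"y": 0,"z": 0,"ax": -6,"ay": 0,"az": 0,"grip": 0},
    {"x": 0,"y": 0,"z": 0,"ax": -4,"ay": 0,"az": 0,"grip": 0},
    {"x": 0,"y": 0,"z": 0,"ax": 0,"ay": 0,"az": 0,"grip": 0},
    {"x": 0,"y": 0,"z": 0,"ax": 0,"ay": 0,"az": 0,"grip": 0},
    {"x": 0,"y": 0,"z": 0,"ax": 0,"ay": 0,"az": 0,"grip": 0},
  ],
)

```text
t: 15.38
tool_pos: [0.5323, 0.1178, 0.2528]
tool_rot: [1.662, 2.214, 0.591]
ft_force: [0.7, -0.6, -2.5]
opening: 0.0438
```

```bash
python3 -c "
from h import *
heldfit(.022,.0736)
show(M['m']+N*.1036,30)"
```

```text
top 188 axis xy at z=40mm [0.0007 0.0007] slope [0.001 0.004] zmax 0.0712
side 371 axis xy at z=40mm [ 0.0013 -0.0009] slope [0.007 0.001] zmax 0.0714
t 15.48 pos [0.5325 0.1179 0.2527] open 0.0435 F [ 0.07 -0.19 -2.2 ] q [ 0.11 -0.03  1.87  0.12  0.79 -0.24]
tool shift [-0.0007 -0.0287  0.051 ] tool turn deg [-0.1  -0.02  0.02]
```

Request:
send_rows(
  steps=[
    {"x": -0.0014,"y": -0.01,"z": 0,"ax": 0,"ay": 0,"az": 0,"grip": 0},
    {"x": 0,"y": -0.01,"z": 0.01,"ax": 0,"ay": 0,"az": 0,"grip": 0},
    {"x": 0,"y": -0.009,"z": 0.015,"ax": 0,"ay": 0,"az": 0,"grip": 0},
    {"x": 0,"y": 0,"z": 0.015,"ax": 0,"ay": 0,"az": 0,"grip": 0},
    {"x": 0,"y": 0,"z": 0.011,"ax": 0,"ay": 0,"az": 0,"grip": 0},
    {"x": 0,"y": 0,"z": 0.01,"ax": 0,"ay": 0,"az": 0,"grip": 0},
    {"x": 0,"y": 0,"z": 0.009,"ax": 0,"ay": 0,"az": 0,"grip": 0},
    {"x": 0,"y": 0,"z": 0.005,"ax": 0,"ay": 0,"az": 0,"grip": 0},
    {"x": 0,"y": 0,"z": 0.003,"ax": 0,"ay": 0,"az": 0,"grip": 0},
    {"x": 0,"y": 0,"z": 0.003,"ax": 0,"ay": 0,"az": 0,"grip": 0},
    {"x": 0,"y": 0,"z": 0.003,"ax": 0,"ay": 0,"az": 0,"grip": 0},
  ],
)

```text
t: 16.4
tool_pos: [0.549, 0.1213, 0.1657]
tool_rot: [1.661, 2.212, 0.593]
ft_force: [-0.8, -0.8, -1.9]
opening: 0.0436
```

```bash
python3 -c "
from h import *
show(M['m']+N*(.0736-.03),30)"
```

```text
t 16.4 pos [0.549  0.1213 0.1657] open 0.0436 F [-0.83 -0.82 -1.87] q [ 0.11  0.11  1.94  0.16  0.58 -0.28]
tool shift [0.0007 0.0002 0.0272] tool turn deg [ 0.03 -0.    0.02]
```

Free so far and just past the mouth. On to 31 mm deep.

Request:
send_rows(
  steps=[
    {"x": 0,"y": 0,"z": 0.004,"ax": 0,"ay": 0,"az": 0,"grip": 0},
    {"x": 0,"y": 0,"z": 0.004,"ax": 0,"ay": 0,"az": 0,"grip": 0},
    {"x": 0,"y": 0,"z": 0.004,"ax": 0,"ay": 0,"az": 0,"grip": 0},
  ],
)

```text
t: 16.65
tool_pos: [0.5547, 0.1229, 0.155]
tool_rot: [1.661, 2.212, 0.593]
ft_force: [0.4, -0.1, -2.6]
opening: 0.0441
```

Request:
send_rows(
  steps=[
    {"x": 0,"y": 0,"z": 0.004,"ax": 0,"ay": 0,"az": 0,"grip": 0},
    {"x": 0,"y": 0,"z": 0.004,"ax": 0,"ay": 0,"az": 0,"grip": 0},
    {"x": 0,"y": 0,"z": 0.003,"ax": 0,"ay": 0,"az": 0,"grip": 0},
    {"x": 0,"y": 0,"z": 0.002,"ax": 0,"ay": 0,"az": 0,"grip": 0},
    {"x": 0,"y": 0,"z": 0.001,"ax": 0,"ay": 0,"az": 0,"grip": 0},
    {"x": 0,"y": 0,"z": 0.001,"ax": 0,"ay": 0,"az": 0,"grip": 0},
    {"x": 0,"y": 0,"z": 0.001,"ax": 0,"ay": 0,"az": 0,"grip": 0},
  ],
)

```text
t: 17.23
tool_pos: [0.5622, 0.1251, 0.1413]
tool_rot: [1.661, 2.213, 0.593]
ft_force: [0.9, 0.1, -1.3]
opening: 0.044
```

Request:
send_rows(
  steps=[
    {"x": 0,"y": 0,"z": 0.001,"ax": 0,"ay": 0,"az": 0,"grip": 0},
    {"x": 0,"y": 0,"z": 0.001,"ax": 0,"ay": 0,"az": 0,"grip": 0},
    {"x": 0,"y": 0,"z": 0.001,"ax": 0,"ay": 0,"az": 0,"grip": 0},
  ],
)

```text
t: 17.48
tool_pos: [0.5637, 0.1256, 0.1387]
tool_rot: [1.661, 2.213, 0.593]
ft_force: [0.5, -0.3, -2.7]
opening: 0.0434
```

Request:
send_rows(
  steps=[
    {"x": 0,"y": 0,"z": 0.001,"ax": 0,"ay": 0,"az": 0,"grip": 0},
    {"x": 0,"y": 0,"z": 0.001,"ax": 0,"ay": 0,"az": 0,"grip": 0},
    {"x": 0,"y": 0,"z": 0.001,"ax": 0,"ay": 0,"az": 0,"grip": 0},
  ],
)

```text
t: 17.73
tool_pos: [0.5651, 0.1259, 0.136]
tool_rot: [1.661, 2.213, 0.593]
ft_force: [0.2, 0.2, -3.0]
opening: 0.0438
```

Request:
send_rows(
  steps=[
    {"x": 0,"y": 0,"z": 0.001,"ax": 0,"ay": 0,"az": 0,"grip": 0},
    {"x": 0,"y": 0,"z": 0.001,"ax": 0,"ay": 0,"az": 0,"grip": 0},
    {"x": 0,"y": 0,"z": 0.001,"ax": 0,"ay": 0,"az": 0,"grip": 0},
  ],
)

```text
t: 17.98
tool_pos: [0.5665, 0.1264, 0.1334]
tool_rot: [1.661, 2.213, 0.593]
ft_force: [0.0, -0.3, -2.1]
opening: 0.0434
```

Request:
send_rows(
  steps=[
    {"x": 0,"y": 0,"z": 0.001,"ax": 0,"ay": 0,"az": 0,"grip": 0},
    {"x": 0,"y": 0,"z": 0.001,"ax": 0,"ay": 0,"az": 0,"grip": 0},
    {"x": 0,"y": 0,"z": 0.001,"ax": 0,"ay": 0,"az": 0,"grip": 0},
  ],
)

```text
t: 18.23
tool_pos: [0.568, 0.1268, 0.1308]
tool_rot: [1.661, 2.213, 0.593]
ft_force: [0.2, -0.0, -2.2]
opening: 0.0436
```

Request:
send_rows(
  steps=[
    {"x": 0,"y": 0,"z": 0.001,"ax": 0,"ay": 0,"az": 0,"grip": 0},
    {"x": 0,"y": 0,"z": 0.001,"ax": 0,"ay": 0,"az": 0,"grip": 0},
    {"x": 0,"y": 0,"z": 0.001,"ax": 0,"ay": 0,"az": 0,"grip": 0},
  ],
)

```text
t: 18.48
tool_pos: [0.5694, 0.1272, 0.1282]
tool_rot: [1.661, 2.213, 0.593]
ft_force: [0.1, 0.3, -1.9]
opening: 0.0439
```

Request:
send_rows(
  steps=[
    {"x": 0,"y": 0,"z": 0.001,"ax": 0,"ay": 0,"az": 0,"grip": 0},
    {"x": 0,"y": 0,"z": 0.001,"ax": 0,"ay": 0,"az": 0,"grip": 0},
    {"x": 0,"y": 0,"z": 0.001,"ax": 0,"ay": 0,"az": 0,"grip": 0},
  ],
)

```text
t: 18.73
tool_pos: [0.5709, 0.1276, 0.1256]
tool_rot: [1.661, 2.213, 0.593]
ft_force: [0.1, 1.0, -2.8]
opening: 0.0433
```

Request:
send_rows(
  steps=[
    {"x": 0,"y": 0,"z": 0.001,"ax": 0,"ay": 0,"az": 0,"grip": 0},
    {"x": 0,"y": 0,"z": 0.001,"ax": 0,"ay": 0,"az": 0,"grip": 0},
    {"x": 0,"y": 0,"z": 0.001,"ax": 0,"ay": 0,"az": 0,"grip": 0},
  ],
)

```text
t: 18.98
tool_pos: [0.5723, 0.128, 0.123]
tool_rot: [1.661, 2.213, 0.593]
ft_force: [-1.0, 0.2, -2.5]
opening: 0.0434
```

Request:
send_rows(
  steps=[
    {"x": 0,"y": 0,"z": 0.001,"ax": 0,"ay": 0,"az": 0,"grip": 0},
    {"x": 0,"y": 0,"z": 0.001,"ax": 0,"ay": 0,"az": 0,"grip": 0},
    {"x": 0,"y": 0,"z": 0.001,"ax": 0,"ay": 0,"az": 0,"grip": 0},
  ],
)

```text
t: 19.23
tool_pos: [0.5737, 0.1285, 0.1204]
tool_rot: [1.661, 2.213, 0.593]
ft_force: [-0.5, 0.7, -2.8]
opening: 0.0436
```

Request:
send_rows(
  steps=[
    {"x": 0,"y": 0,"z": 0.001,"ax": 0,"ay": 0,"az": 0,"grip": 0},
    {"x": 0,"y": 0,"z": 0.001,"ax": 0,"ay": 0,"az": 0,"grip": 0},
    {"x": 0,"y": 0,"z": 0.001,"ax": 0,"ay": 0,"az": 0,"grip": 0},
  ],
)

```text
t: 19.48
tool_pos: [0.5752, 0.1289, 0.1178]
tool_rot: [1.661, 2.213, 0.593]
ft_force: [0.5, 0.4, -1.7]
opening: 0.0437
```

Request:
send_rows(
  steps=[
    {"x": 0,"y": 0,"z": 0.001,"ax": 0,"ay": 0,"az": 0,"grip": 0},
    {"x": 0,"y": 0,"z": 0.001,"ax": 0,"ay": 0,"az": 0,"grip": 0},
    {"x": 0,"y": 0,"z": 0.001,"ax": 0,"ay": 0,"az": 0,"grip": 0},
  ],
)

```text
t: 19.73
tool_pos: [0.5767, 0.1293, 0.1155]
tool_rot: [1.661, 2.212, 0.593]
ft_force: [-7.2, -2.6, 10.0]
opening: 0.0437
```

Contact with the disc at about 61 mm, with about 12 N. I relax slightly and release.

Request:
send_rows(
  steps=[
    {"x": 0,"y": 0,"z": -0.0003,"ax": 0,"ay": 0,"az": 0,"grip": 0},
    {"x": 0,"y": 0,"z": 0,"ax": 0,"ay": 0,"az": 0,"grip": 0},
  ],
)

```text
t: 19.9
tool_pos: [0.5767, 0.1293, 0.1158]
tool_rot: [1.661, 2.212, 0.594]
ft_force: [-0.2, 0.1, -0.4]
opening: 0.0435
```

Request:
send_rows(
  steps=[
    {"x": 0,"y": 0,"z": 0,"ax": 0,"ay": 0,"az": 0,"grip": 0.49},
    {"x": 0,"y": 0,"z": 0,"ax": 0,"ay": 0,"az": 0,"grip": 0.55},
    {"x": 0,"y": 0,"z": 0,"ax": 0,"ay": 0,"az": 0,"grip": 0.7},
    {"x": 0,"y": 0,"z": 0,"ax": 0,"ay": 0,"az": 0,"grip": 0.8},
    {"x": 0,"y": 0,"z": 0,"ax": 0,"ay": 0,"az": 0,"grip": 0.85},
    {"x": 0,"y": 0,"z": 0,"ax": 0,"ay": 0,"az": 0,"grip": 0.85},
  ],
)

```text
t: 20.4
tool_pos: [0.5765, 0.1292, 0.1156]
tool_rot: [1.661, 2.213, 0.593]
ft_force: [0.2, 0.4, 0.4]
opening: 0.0749
```

```bash
python3 -c "
from h import *
show(M['m']+N*(.0736-.061),30)
p=read_state()['tool_pos']+.12*N; d=np.array([.4415,-.2668,p[2]])-p; print(p,Rtool(0).T@d)"
```

```text
t 20.4 pos [0.5765 0.1292 0.1156] open 0.0749 F [0.16 0.38 0.39] q [ 0.12  0.25  1.91  0.18  0.47 -0.3 ]
tool shift [0.0007 0.0005 0.0005] tool turn deg [ 0.01 -0.01  0.01]
[0.51886125 0.11249696 0.21953183] [-0.34265338 -0.18011     0.        ]
```

Request:
send_rows(
  steps=[
    {"x": 0,"y": 0,"z": -0.03,"ax": 0,"ay": 0,"az": 0,"grip": 0.85},
    {"x": 0,"y": 0,"z": -0.03,"ax": 0,"ay": 0,"az": 0,"grip": 0.85},
    {"x": 0,"y": 0,"z": -0.03,"ax": 0,"ay": 0,"az": 0,"grip": 0.85},
    {"x": 0,"y": 0,"z": -0.03,"ax": 0,"ay": 0,"az": 0,"grip": 0.85},
    {"x": -0.034,"y": 0,"z": 0,"ax": 6,"ay": 0,"az": 0,"grip": 0.9},
    {"x": -0.034,"y": 0,"z": 0,"ax": 6,"ay": 0,"az": 0,"grip": 0.9},
    {"x": -0.034,"y": 0,"z": 0,"ax": 6,"ay": 0,"az": 0,"grip": 0.9},
    {"x": -0.034,"y": 0,"z": 0,"ax": 6,"ay": 0,"az": 0,"grip": 0.9},
    {"x": -0.034,"y": 0,"z": 0,"ax": 6,"ay": 0,"az": 0,"grip": 0.9},
    {"x": -0.03,"y": -0.026,"z": 0,"ax": 0,"ay": 0,"az": 0,"grip": 0.9},
    {"x": -0.03,"y": -0.026,"z": 0,"ax": 0,"ay": 0,"az": 0,"grip": 0.9},
    {"x": -0.03,"y": -0.026,"z": 0,"ax": 0,"ay": 0,"az": 0,"grip": 0.9},
  ],
)

```text
t: 21.4
tool_pos: [0.516, -0.1604, 0.2182]
tool_rot: [-1.884, -2.512, 0.001]
ft_force: [0.2, -0.2, 0.5]
opening: 0.0845
```

Request:
send_rows(
  steps=[
    {"x": -0.03,"y": -0.026,"z": 0,"ax": 0,"ay": 0,"az": 0,"grip": 0.9},
    {"x": -0.03,"y": -0.026,"z": 0,"ax": 0,"ay": 0,"az": 0,"grip": 0.9},
    {"x": -0.02,"y": -0.026,"z": 0,"ax": 0,"ay": 0,"az": 0,"grip": 0.9},
    {"x": 0,"y": -0.02,"z": 0,"ax": 0,"ay": 0,"az": 0,"grip": 0.9},
    {"x": 0,"y": 0,"z": 0,"ax": 0,"ay": 0,"az": 0,"grip": 0.9},
    {"x": 0,"y": 0,"z": 0,"ax": 0,"ay": 0,"az": 0,"grip": 0.9},
    {"x": 0,"y": 0,"z": 0,"ax": 0,"ay": 0,"az": 0,"grip": 0.9},
  ],
)

```text
t: 21.98
tool_pos: [0.4453, -0.2628, 0.2196]
tool_rot: [1.885, 2.512, 0.0]
ft_force: [0.1, 0.3, 0.7]
opening: 0.0845
```

```bash
python3 -c "
from h import *
show([.4415,-.2668,.073],0)
im,w=cloud('side');cv2.imwrite('pics/s3.png',im)"
```

```text
t 21.98 pos [ 0.4453 -0.2628  0.2196] open 0.0845 F [0.06 0.28 0.72] q [-0.6   0.21  1.59  0.    1.33 -0.89]
tool shift [-0.0027 -0.0048  0.1466] tool turn deg [0.02 0.01 0.03]
```

View pics/s3.png

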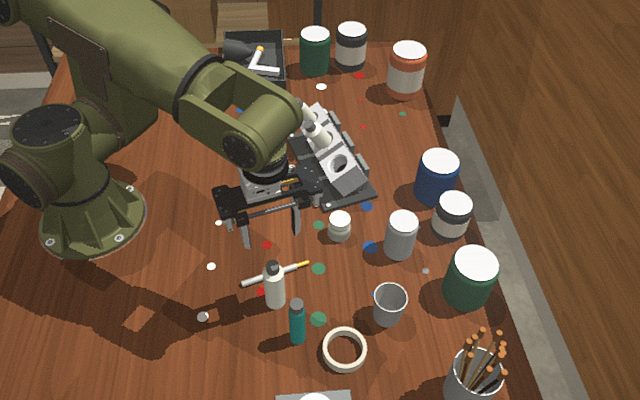

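Both bottles are in their sockets, at (307,108) and (318,130). The last wide bottle at (274,285) stands undisturbed beside the airbrush, and the open fingers are above it. I grasp it now.

Request:
send_rows(
  steps=[
    {"x": -0.0027,"y": -0.0048,"z": 0.009,"ax": 0,"ay": 0,"az": 0,"grip": 0.9},
    {"x": 0,"y": 0,"z": 0.02,"ax": 0,"ay": 0,"az": 0,"grip": 0.9},
    {"x": 0,"y": 0,"z": 0.025,"ax": 0,"ay": 0,"az": 0,"grip": 0.9},
    {"x": 0,"y": 0,"z": 0.03,"ax": 0,"ay": 0,"az": 0,"grip": 0.9},
    {"x": 0,"y": 0,"z": 0.03,"ax": 0,"ay": 0,"az": 0,"grip": 0.9},
    {"x": 0,"y": 0,"z": 0.02,"ax": 0,"ay": 0,"az": 0,"grip": 0.8},
    {"x": 0,"y": 0,"z": 0.0125,"ax": 0,"ay": 0,"az": 0,"grip": 0.65},
    {"x": 0,"y": 0,"z": 0,"ax": 0,"ay": 0,"az": 0,"grip": 0.5},
    {"x": 0,"y": 0,"z": 0,"ax": 0,"ay": 0,"az": 0,"grip": 0.49},
    {"x": 0,"y": 0,"z": 0,"ax": 0,"ay": 0,"az": 0,"grip": 0.48},
    {"x": 0,"y": 0,"z": 0,"ax": 0,"ay": 0,"az": 0,"grip": 0.4},
    {"x": 0,"y": 0,"z": 0,"ax": 0,"ay": 0,"az": 0,"grip": 0},
  ],
)

```text
t: 23.03
tool_pos: [0.4414, -0.2673, 0.0739]
tool_rot: [1.885, 2.511, 0.0]
ft_force: [1.2, 0.3, 2.4]
opening: 0.0434
```

Request:
send_rows(
  steps=[
    {"x": 0,"y": 0,"z": 0,"ax": 0,"ay": 0,"az": 0,"grip": 0},
    {"x": 0,"y": 0,"z": 0,"ax": 0,"ay": 0,"az": 0,"grip": 0},
    {"x": 0,"y": 0,"z": 0,"ax": 0,"ay": 0,"az": 0,"grip": 0},
  ],
)

```text
t: 23.28
tool_pos: [0.4415, -0.2673, 0.0739]
tool_rot: [1.885, 2.511, 0.0]
ft_force: [1.2, 1.8, 6.7]
opening: 0.0432
```

```bash
python3 -c "
from h import *
show([.4415,-.2668,.073],0)
p=read_state()['tool_pos'];q=M['r']+N*.1043;d=q-p;print(Rtool(0).T@d)"
```

```text
t 23.28 pos [ 0.4415 -0.2673  0.0739] open 0.0432 F [1.18 1.8  6.68] q [-0.62  0.38  1.75  0.    1.01 -0.9 ]
tool shift [0.0005 0.0002 0.0009] tool turn deg [0.08 0.08 0.02]
[ 0.25219325  0.19504934 -0.1209375 ]
```

Request:
send_rows(
  steps=[
    {"x": 0,"y": 0,"z": -0.01,"ax": 0,"ay": 0,"az": 0,"grip": 0},
    {"x": 0,"y": 0,"z": -0.02,"ax": 0,"ay": 0,"az": 0,"grip": 0},
    {"x": 0,"y": 0,"z": -0.03,"ax": 0,"ay": 0,"az": 0,"grip": 0},
    {"x": 0,"y": 0,"z": -0.03,"ax": 0,"ay": 0,"az": 0,"grip": 0},
    {"x": 0,"y": 0,"z": -0.03,"ax": 0,"ay": 0,"az": 0,"grip": 0},
    {"x": 0,"y": 0,"z": -0.03,"ax": 0,"ay": 0,"az": 0,"grip": 0},
    {"x": 0,"y": 0,"z": -0.02,"ax": 0,"ay": 0,"az": 0,"grip": 0},
    {"x": 0,"y": 0,"z": -0.01,"ax": 0,"ay": 0,"az": 0,"grip": 0},
    {"x": 0.015,"y": 0.012,"z": 0,"ax": 0,"ay": 0,"az": 0,"grip": 0},
    {"x": 0.03,"y": 0.0235,"z": 0,"ax": 0,"ay": 0,"az": 0,"grip": 0},
    {"x": 0.03,"y": 0.0235,"z": 0,"ax": 0,"ay": 0,"az": 0,"grip": 0},
    {"x": 0.03,"y": 0.0235,"z": 0,"ax": 0,"ay": 0,"az": 0,"grip": 0},
  ],
)

```text
t: 24.28
tool_pos: [0.4905, -0.1418, 0.2523]
tool_rot: [-1.886, -2.51, 0.001]
ft_force: [0.3, -0.2, -3.6]
opening: 0.0439
```

Request:
send_rows(
  steps=[
    {"x": 0.03,"y": 0.0235,"z": 0,"ax": 0,"ay": 0,"az": 0,"grip": 0},
    {"x": 0.03,"y": 0.0235,"z": 0,"ax": 0,"ay": 0,"az": 0,"grip": 0},
    {"x": 0.03,"y": 0.0235,"z": 0,"ax": 0,"ay": 0,"az": 0,"grip": 0},
    {"x": 0.03,"y": 0.0235,"z": 0,"ax": 0,"ay": 0,"az": 0,"grip": 0},
    {"x": 0.015,"y": 0.0115,"z": 0,"ax": 0,"ay": 0,"az": 0,"grip": 0},
    {"x": 0.012,"y": 0.007,"z": 0,"ax": -4,"ay": 0,"az": 0,"grip": 0},
    {"x": 0,"y": 0,"z": 0,"ax": -5,"ay": 0,"az": 0,"grip": 0},
    {"x": 0,"y": 0,"z": 0,"ax": -6,"ay": 0,"az": 0,"grip": 0},
    {"x": 0,"y": 0,"z": 0,"ax": -6,"ay": 0,"az": 0,"grip": 0},
    {"x": 0,"y": 0,"z": 0,"ax": -5,"ay": 0,"az": 0,"grip": 0},
    {"x": 0,"y": 0,"z": 0,"ax": -4,"ay": 0,"az": 0,"grip": 0},
    {"x": 0,"y": 0,"z": 0,"ax": 0,"ay": 0,"az": 0,"grip": 0},
  ],
)

```text
t: 25.28
tool_pos: [0.556, 0.0291, 0.2514]
tool_rot: [1.662, 2.212, 0.594]
ft_force: [-1.1, 0.4, -3.0]
opening: 0.0437
```

Request:
send_rows(
  steps=[
    {"x": 0,"y": 0,"z": 0,"ax": 0,"ay": 0,"az": 0,"grip": 0},
    {"x": 0,"y": 0,"z": 0,"ax": 0,"ay": 0,"az": 0,"grip": 0},
  ],
)

```text
t: 25.45
tool_pos: [0.5579, 0.0294, 0.253]
tool_rot: [1.662, 2.215, 0.591]
ft_force: [-0.4, -0.4, -2.7]
opening: 0.0433
```

```bash
python3 -c "
from h import *
heldfit(.022,.0739)
show(M['r']+N*.1039,30)"
```

```text
top 2 axis xy at z=40mm [ 0.0049 -0.0052] slope [0.002 0.001] zmax 0.0671
side 386 axis xy at z=40mm [ 0.001  -0.0009] slope [ 0.015 -0.   ] zmax 0.0719
t 25.55 pos [0.5582 0.0295 0.2529] open 0.0438 F [-0.4  -0.36 -2.73] q [-0.1   0.02  1.82  0.26  0.83 -0.52]
tool shift [-0.0003 -0.0288  0.0509] tool turn deg [-0.1  -0.02  0.03]
```

Request:
send_rows(
  steps=[
    {"x": -0.0014,"y": -0.01,"z": 0,"ax": 0,"ay": 0,"az": 0,"grip": 0},
    {"x": 0,"y": -0.01,"z": 0.01,"ax": 0,"ay": 0,"az": 0,"grip": 0},
    {"x": 0,"y": -0.009,"z": 0.015,"ax": 0,"ay": 0,"az": 0,"grip": 0},
    {"x": 0,"y": 0,"z": 0.015,"ax": 0,"ay": 0,"az": 0,"grip": 0},
    {"x": 0,"y": 0,"z": 0.011,"ax": 0,"ay": 0,"az": 0,"grip": 0},
    {"x": 0,"y": 0,"z": 0.01,"ax": 0,"ay": 0,"az": 0,"grip": 0},
    {"x": 0,"y": 0,"z": 0.009,"ax": 0,"ay": 0,"az": 0,"grip": 0},
    {"x": 0,"y": 0,"z": 0.005,"ax": 0,"ay": 0,"az": 0,"grip": 0},
    {"x": 0,"y": 0,"z": 0.003,"ax": 0,"ay": 0,"az": 0,"grip": 0},
    {"x": 0,"y": 0,"z": 0.003,"ax": 0,"ay": 0,"az": 0,"grip": 0},
    {"x": 0,"y": 0,"z": 0.003,"ax": 0,"ay": 0,"az": 0,"grip": 0},
  ],
)

```text
t: 26.47
tool_pos: [0.5747, 0.0328, 0.166]
tool_rot: [1.66, 2.212, 0.593]
ft_force: [-1.2, -0.7, -2.8]
opening: 0.0433
```

```bash
python3 -c "
from h import *
show(M['r']+N*(.0739-.03),30)"
```

```text
t 26.47 pos [0.5747 0.0328 0.166 ] open 0.0433 F [-1.16 -0.71 -2.77] q [-0.09  0.15  1.89  0.32  0.63 -0.59]
tool shift [0.0012 0.0001 0.0271] tool turn deg [0.03 0.   0.02]
```

Request:
send_rows(
  steps=[
    {"x": 0,"y": 0,"z": 0.004,"ax": 0,"ay": 0,"az": 0,"grip": 0},
    {"x": 0,"y": 0,"z": 0.004,"ax": 0,"ay": 0,"az": 0,"grip": 0},
    {"x": 0,"y": 0,"z": 0.004,"ax": 0,"ay": 0,"az": 0,"grip": 0},
  ],
)

```text
t: 26.72
tool_pos: [0.5803, 0.0344, 0.1552]
tool_rot: [1.661, 2.212, 0.593]
ft_force: [-0.1, -0.6, -2.9]
opening: 0.0434
```

Request:
send_rows(
  steps=[
    {"x": 0,"y": 0,"z": 0.004,"ax": 0,"ay": 0,"az": 0,"grip": 0},
    {"x": 0,"y": 0,"z": 0.004,"ax": 0,"ay": 0,"az": 0,"grip": 0},
    {"x": 0,"y": 0,"z": 0.003,"ax": 0,"ay": 0,"az": 0,"grip": 0},
    {"x": 0,"y": 0,"z": 0.002,"ax": 0,"ay": 0,"az": 0,"grip": 0},
    {"x": 0,"y": 0,"z": 0.001,"ax": 0,"ay": 0,"az": 0,"grip": 0},
    {"x": 0,"y": 0,"z": 0.001,"ax": 0,"ay": 0,"az": 0,"grip": 0},
    {"x": 0,"y": 0,"z": 0.001,"ax": 0,"ay": 0,"az": 0,"grip": 0},
  ],
)

```text
t: 27.3
tool_pos: [0.5879, 0.0366, 0.1415]
tool_rot: [1.661, 2.213, 0.593]
ft_force: [-0.0, 0.5, -3.6]
opening: 0.0438
```

Free at 31 mm. Now 3 mm at a time.

Request:
send_rows(
  steps=[
    {"x": 0,"y": 0,"z": 0.001,"ax": 0,"ay": 0,"az": 0,"grip": 0},
    {"x": 0,"y": 0,"z": 0.001,"ax": 0,"ay": 0,"az": 0,"grip": 0},
    {"x": 0,"y": 0,"z": 0.001,"ax": 0,"ay": 0,"az": 0,"grip": 0},
  ],
)

```text
t: 27.55
tool_pos: [0.5893, 0.0371, 0.1389]
tool_rot: [1.661, 2.213, 0.593]
ft_force: [0.0, -0.4, -2.4]
opening: 0.0437
```

Request:
send_rows(
  steps=[
    {"x": 0,"y": 0,"z": 0.001,"ax": 0,"ay": 0,"az": 0,"grip": 0},
    {"x": 0,"y": 0,"z": 0.001,"ax": 0,"ay": 0,"az": 0,"grip": 0},
    {"x": 0,"y": 0,"z": 0.001,"ax": 0,"ay": 0,"az": 0,"grip": 0},
  ],
)

```text
t: 27.8
tool_pos: [0.5907, 0.0375, 0.1362]
tool_rot: [1.661, 2.213, 0.593]
ft_force: [-0.3, 0.2, -2.6]
opening: 0.0439
```

Request:
send_rows(
  steps=[
    {"x": 0,"y": 0,"z": 0.001,"ax": 0,"ay": 0,"az": 0,"grip": 0},
    {"x": 0,"y": 0,"z": 0.001,"ax": 0,"ay": 0,"az": 0,"grip": 0},
    {"x": 0,"y": 0,"z": 0.001,"ax": 0,"ay": 0,"az": 0,"grip": 0},
  ],
)

```text
t: 28.05
tool_pos: [0.5922, 0.0379, 0.1336]
tool_rot: [1.661, 2.213, 0.593]
ft_force: [0.5, 0.2, -2.5]
opening: 0.0435
```

Request:
send_rows(
  steps=[
    {"x": 0,"y": 0,"z": 0.001,"ax": 0,"ay": 0,"az": 0,"grip": 0},
    {"x": 0,"y": 0,"z": 0.001,"ax": 0,"ay": 0,"az": 0,"grip": 0},
    {"x": 0,"y": 0,"z": 0.001,"ax": 0,"ay": 0,"az": 0,"grip": 0},
  ],
)

```text
t: 28.3
tool_pos: [0.5938, 0.038, 0.1332]
tool_rot: [1.659, 2.212, 0.594]
ft_force: [-30.3, -6.9, 33.4]
opening: 0.0437
```

Contact at about 41 mm. The press is about 45 N, under the limit, so I back off to a light press.

Request:
send_rows(
  steps=[
    {"x": 0,"y": 0,"z": -0.0014,"ax": 0,"ay": 0,"az": 0,"grip": 0},
    {"x": 0,"y": 0,"z": 0,"ax": 0,"ay": 0,"az": 0,"grip": 0},
  ],
)

```text
t: 28.47
tool_pos: [0.5931, 0.038, 0.133]
tool_rot: [1.66, 2.212, 0.594]
ft_force: [-6.8, -0.9, 6.2]
opening: 0.0436
```

Request:
send_rows(
  steps=[
    {"x": 0,"y": 0,"z": -0.0002,"ax": 0,"ay": 0,"az": 0,"grip": 0},
    {"x": 0,"y": 0,"z": 0,"ax": 0,"ay": 0,"az": 0,"grip": 0.49},
    {"x": 0,"y": 0,"z": 0,"ax": 0,"ay": 0,"az": 0,"grip": 0.55},
    {"x": 0,"y": 0,"z": 0,"ax": 0,"ay": 0,"az": 0,"grip": 0.7},
    {"x": 0,"y": 0,"z": 0,"ax": 0,"ay": 0,"az": 0,"grip": 0.8},
    {"x": 0,"y": 0,"z": 0,"ax": 0,"ay": 0,"az": 0,"grip": 0.85},
    {"x": 0,"y": 0,"z": 0,"ax": 0,"ay": 0,"az": 0,"grip": 0.85},
  ],
)

```text
t: 29.05
tool_pos: [0.5929, 0.0381, 0.1324]
tool_rot: [1.661, 2.213, 0.593]
ft_force: [-0.3, -0.8, -0.1]
opening: 0.0749
```

Request:
send_rows(
  steps=[
    {"x": 0,"y": 0,"z": -0.03,"ax": 0,"ay": 0,"az": 0,"grip": 0.85},
    {"x": 0,"y": 0,"z": -0.03,"ax": 0,"ay": 0,"az": 0,"grip": 0.85},
    {"x": 0,"y": 0,"z": -0.03,"ax": 0,"ay": 0,"az": 0,"grip": 0.85},
    {"x": 0,"y": 0,"z": -0.03,"ax": 0,"ay": 0,"az": 0,"grip": 0.85},
    {"x": -0.03,"y": 0,"z": -0.01,"ax": 6,"ay": 0,"az": 0,"grip": 0.9},
    {"x": -0.03,"y": -0.02,"z": 0,"ax": 6,"ay": 0,"az": 0,"grip": 0.9},
    {"x": -0.03,"y": -0.03,"z": 0,"ax": 6,"ay": 0,"az": 0,"grip": 0.9},
    {"x": -0.03,"y": -0.03,"z": 0,"ax": 6,"ay": 0,"az": 0,"grip": 0.9},
    {"x": -0.03,"y": -0.03,"z": 0,"ax": 6,"ay": 0,"az": 0,"grip": 0.9},
    {"x": -0.03,"y": -0.03,"z": 0,"ax": 0,"ay": 0,"az": 0,"grip": 0.9},
    {"x": -0.03,"y": -0.03,"z": 0,"ax": 0,"ay": 0,"az": 0,"grip": 0.9},
    {"x": -0.03,"y": -0.03,"z": 0,"ax": 0,"ay": 0,"az": 0,"grip": 0.9},
  ],
)

```text
t: 30.05
tool_pos: [0.4104, -0.2626, 0.2184]
tool_rot: [-1.885, -2.513, -0.0]
ft_force: [1.0, -0.7, -0.4]
opening: 0.0843
```

Request:
send_rows(
  steps=[
    {"x": -0.03,"y": -0.02,"z": -0.01,"ax": 0,"ay": 0,"az": 0,"grip": 0.9},
    {"x": 0,"y": 0,"z": 0,"ax": 0,"ay": 0,"az": 0,"grip": 0.9},
    {"x": 0,"y": 0,"z": 0,"ax": 0,"ay": 0,"az": 0,"grip": 0.9},
    {"x": 0,"y": 0,"z": 0,"ax": 0,"ay": 0,"az": 0,"grip": 0.9},
  ],
)

```text
t: 30.38
tool_pos: [0.4007, -0.2952, 0.2283]
tool_rot: [-1.886, -2.512, -0.0]
ft_force: [-0.2, -0.4, -0.2]
opening: 0.0846
```

```bash
python3 - <<'E'
from h import *
show([.4,-.2,.22],0)
ims=[]
for n in('top','side'):
    im,w=cloud(n); ims.append(im)
    B=Rtool(30)@np.diag([1,-1,-1])   # cols: row, lean, N-ish
    for k in 'smr':
        q=(w.reshape(-1,3)-M[k])@np.c_[Rtool(30)[:,0],Rtool(30)[:,1],N]
        rad=.016 if k=='s' else .022
        q=q[np.hypot(q[:,0],q[:,1])<rad+.012]; b=q[(q[:,2]>.006)&(q[:,2]<(.065 if k=='r' else .045))]
        if len(b)<15: print(n,k,'few',len(b)); continue
        f=lambda p:np.hypot(b[:,0]-p[0]-p[2]*b[:,2],b[:,1]-p[1]-p[3]*b[:,2])-rad
        r=least_squares(f,[0]*4,loss='soft_l1',f_scale=.001).x
        print(n,k,len(b),'off',r[:2].round(4),'slope',r[2:].round(3),'underside depth',(.14-np.percentile(q[:,2],98)).round(4))
cv2.imwrite('pics/end.png',cv2.resize(np.vstack(ims),(480,600)))
E
```

```text
t 30.38 pos [ 0.4007 -0.2952  0.2283] open 0.0846 F [-0.23 -0.41 -0.2 ] q [-0.71  0.16  1.63  0.    1.34 -0.99]
tool shift [0.0916 0.0259 0.0084] tool turn deg [ 0.   -0.03 -0.  ]
top s 114 off [ 0.0004 -0.0017] slope [ 0.001 -0.034] underside depth 0.0569
top m 120 off [-0.0003 -0.0018] slope [-0.005 -0.031] underside depth 0.0576
top r 158 off [-0.0007 -0.0015] slope [-0.003 -0.027] underside depth 0.0378
side s 117 off [ 0.0012 -0.004 ] slope [-0.01  -0.016] underside depth 0.0565
side m 108 off [-0.0007 -0.0043] slope [ 0.027 -0.004] underside depth 0.0571
side r 295 off [-0.     -0.0029] slope [ 0.003 -0.031] underside depth 0.0385
```

View pics/end.png

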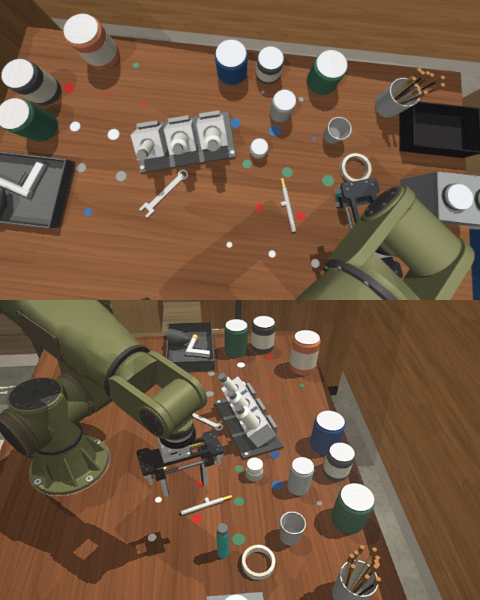

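All three bottles are seated (side picture, around (237,400)), the bystanders and the turquoise look-alike are where they were, and the gripper is clear. I hand in the job.

```bash
python3 -c "
from h import *
print(job_done(), read_state()['t'])"
```

```text
the job is handed in; nothing more can be done
the job is handed in; nothing more can be done
```

All three bottles are in the holder, cap outwards, and I handed the job in at about 30 s of the 72 s allowed. The slim bottle is in the narrow socket and the wide ones are in the middle and right wide sockets. Each was lowered until it touched its disc, eased back to a light press, and only then let go.

**Contact forces:** My steps ran a little past first touch. The highest readings were about 33 N (slim), 12 N (middle) and 45 N (right), all under the 80 N limit but above the 5 N suggested.

**Last camera check:**

| Check | Slim | Wide, middle | Wide, right | Limit |
|---|---|---|---|---|
| Underside depth | 57 mm | 57 mm | 38 mm | at least 32 mm |
| Lean off the bore axis | up to 0.034 rad | up to 0.031 rad | up to 0.031 rad | 0.13 rad |
| Offset at the mouth, top camera | 1.7 mm | 1.8 mm | 1.7 mm | 5 mm |
| Offset at the mouth, side camera | 4.2 mm | 4.4 mm | 2.9 mm | 5 mm |

**Disagreements:**
- The side camera's offsets are 1 to 3 mm larger than the top camera's. They exceed the bore play of about 1.5 mm, so I put the difference down to calibration.
- Depths felt with the arm came out 3 to 4 mm deeper than the cameras showed (about 61, 61 and 41 mm).
- For the last bottle, the top camera could not see it in the hand, so I aligned it from the side camera alone.

The other things on the bench look undisturbed in the final pictures; I did not measure their positions.

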